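Make the grinder safe and clamp the next workpiece

TASK

Turn the grinder controller's orange speed knob anticlockwise right to its end stop, and only then turn the red isolator handle from on to off. With the power off, put every loose abrasive stone into the steel tray, stand the aluminium bracket foot-down and square between the jaws of the blue vise, and wind the crank until the jaw holds it firmly. Then turn the isolator back on with the speed still at its stop, let go of everything, and leave the other things on the bench where they are.

Things in the scene. Friction and masses are not known exactly. Their poses are not given: they have to be found in the camera images.
- speed (a joint): Orange speed knob at the centre of the top of the fixed speed controller (grey box 110 x 120 x 50 mm high, black top plate; red dot at its robot-facing edge = zero, white dots clockwise from it). Vertical axis. 0 rad = anticlockwise end stop, white pointer at the red dot; grows clockwise seen from above, up to 4.7. Starts between 1.6 and 3.8.
- speed_grip (a point): On the speed knob's axis, 87 mm over the bench and 7 mm below the top of the knob's grip bar, which is 42 mm long, 14 mm thick and 32 mm high above a round skirt 44 mm across. Its x axis runs along the grip bar; its -x end carries the white pointer; it turns with the knob.
- isolator: Power isolator, a grey box 100 x 100 x 50 mm high with a yellow top plate, fixed to the bench. Origin: centre of its underside. Black dot at the -x edge of the plate: off; green dot at the +y edge: on.
- switch (a joint): Red isolator handle, turning about a vertical axis between two stops. 0 rad = off (pointer along the box's -x, at the black dot); 1.57 rad = on (a quarter turn clockwise seen from above, pointer at the green dot). Starts on, near 1.5.
- switch_grip (a point): On the isolator handle's axis, 87 mm over the bench and 11 mm below the top of the handle's bar, which is 56 mm long, 14 mm thick and 34 mm high, over a round skirt 40 mm across. Its x axis runs along the bar; its -x end carries the white pointer; it turns with the handle.
- vise: Blue vise fixed to the bench: bed 100 (x) x 240 (y) mm, its top 35 mm over the bench. Fixed jaw towards +y, moving jaw in the middle, gearbox with the crank towards -y (60 mm square or so, top 63 mm over the bench). Jaws are 80 mm wide (x), their tops 57 mm over the bench; they close along y. Origin: centre of the underside, 75 mm from the fixed jaw's face.
- vise_seat (a point): Middle of the foot of the fixed jaw's clamping face, on the vise bed, 35 mm over the bench. Axes as the vise: the moving jaw is on its -y side. With the jaw fully open, 52 mm free lies between the jaws.
- vise_jaw: Moving jaw of the vise, block 80 (x) x 30 (y) x 22 mm high, sliding along the vise's y. Origin: centre of its underside, on the bed, 15 mm behind its clamping face.
- crank (a joint): Vise crank, turning about a vertical axis; 0 = jaw fully open, grows clockwise seen from above; the jaw advances 15 mm a turn (2.39 mm/rad) up to 12 rad. Stiff (about 5 N at the handle), stays where left. On the bracket it becomes tight at about 8.4 rad. Starts between 0 and 1.5.
- crank_axis (a point): On the crank's axis, 95 mm over the bench.
- crank_handle (a point): Middle of grip of the crank's upright black handle, a freely spinning sleeve 18 mm thick and 42 mm high (76 to 118 mm over the bench), 45 mm from the crank's axis. This point is 95 mm over the bench.
- bracket: Aluminium bracket, the workpiece: foot 60 (x) x 32 (y) x 26 mm high, with an upright lug 34 (x) x 14 (y) mm in the middle of it, to 50 mm in total, with a dark cross hole. 0.17 kg. Origin: centre of the underside of the foot. The jaws clamp the foot across its 32 mm (y).
- tray: Open steel tray fixed to the bench, 210 (x) x 120 (y) x 25 mm high outside, walls and floor 5 mm. Origin: centre of its underside.
- stone0: Terracotta-red abrasive stone, a stick 70 (x) x 20 (y) x 14 mm high, 45 g; it may be absent. Origin: centre of its underside.
- stone1: White abrasive stone, a stick 70 (x) x 20 (y) x 14 mm high, 45 g; it may be absent. Origin: centre of its underside.
- stone2: Green abrasive stone, a stick 70 (x) x 20 (y) x 14 mm high, 45 g; it may be absent. Origin: centre of its underside.
- stone3: Grey abrasive stone, a stick 70 (x) x 20 (y) x 14 mm high, 45 g; it may be absent. Origin: centre of its underside.
- offcut: Brass offcut 30 x 22 x 14 mm, a bystander. Origin: underside.
- tin: Small yellow tin, 40 mm across, 32 mm high, a bystander. Origin: underside.
- screwdriver: Screwdriver, a bystander beyond the controls.
- hammer: Hammer, a bystander on the left.
- jar: Amber jar, 60 mm across, 80 mm high, a bystander at the back. Origin: underside.
- oil: Green oil bottle, 48 mm across, 130 mm high, a bystander at the back left. Origin: underside.
- brush: Brush, a bystander on the right.
Not all that is in view belongs to the job. What is shaped like the stone1 but purple or yellow is not meant. Leave any black or yellow look-alike of the stone3 alone.

How it is judged:
By the outcome, as a careful person would: the job done as asked, in the order asked, and still so for the second after the job is handed in, with the robot touching nothing.
Of stone0, stone1, stone2, stone3 only 2 to 4 are there at a start; the rules pass over those that are not, and their reading is None.
At some moment in a run one of stone0, stone1, stone2, stone3 may be knocked a few centimetres aside while the robot is not near it.
Once in a run the grip may slacken for a moment while it holds something.
It also fails if it takes over 210 s, if anything falls off the work surface, if the arm or the gripper's body presses on something with over 40 N, if the wrist force passes 120 N, or if a joint passes its speed limit or range.

ROBOT

A 7-joint arm with a two-finger parallel gripper is mounted at the origin on the work surface. World frame = base frame: x ahead of the robot, y to its left, z up, the work surface at z = 0. Lengths are in m, angles in rad, forces in N, time in s.
With the tool pointing down it reaches from about 0.4 to 0.85 m from the base axis. Payload 10.4 kg.
Tool frame: the origin (TCP) lies on the centre line of the jaws, within the pads' length; the fingertips stand 25 mm ahead of it and the grasp point (between the pads) lies 6 mm ahead of it (tip_reach is the distance from the TCP to the fingertips, in m); z points along the fingers, y is the line along which they close (so a half turn about z gives the same grasp; the last joint's range is limited). The gripper opens to 85 mm and grips with 20 to 120 N. Pads are 22 mm wide; open, the fingers measure 114 mm over their backs; the gripper's body (76 mm by 85 mm) begins 54 mm behind the grasp point. The pads swing forward as they close: fully open they stand 13 mm farther back than shut.
Start: joints at [-1.299, 0.332, -0.065, 1.46, 0.022, 1.35, -0.088], TCP at [0.182, 0.598, 0.256] pointing down, gripper open.
Joint ranges: [-2.6, 2.6], [-0.5, 2.12], [-1.47, 1.34], [0.16, 2.42], [-1.27, 4.41], [0.06, 2.06], [-2.6, 2.6]. Speed limits (rad/s): [2.22, 2.22, 2.79, 2.79, 3.14, 3.14, 3.14].

INTERFACE

Orientations are given as a rotation vector (axis times angle).
In Python, from bench import * gives the robot as it stands.
- The arm moves only by the tool carry_out, never from a script. Its argument "steps" is a list of rows, each an object with "linear": the shift along the tool's x, y, z in mm, a list of three; "roll": the turn about the tool's z in rad; "claw": the finger opening in mm, from 0 to 85.4. In form: [{"linear": [dx, dy, dz], "roll": roll, "claw": claw}, ...]. A call has exactly 5 rows; each row is the pose to reach, as a shift and turn from the pose commanded when the call began, along the tool's axes at that moment; what a row does not reach only later rows make up. A row lasts 1/12 s, in which the tool goes at most 41.7 mm and 7.16 degrees, less where a joint would pass 70% of its speed; a pose out of reach is approached as far as the arm can. A call with a gripper value outside its range is refused whole. The fingers move at their own pace and stop on an object; "newtons" is the grip in N (left out, the last holds). Time passes only in rows, so rows that repeat a pose let the fingers close, or fill a call up. It gives the time, the measured TCP pose, the force, the opening and the grip force at its end, in the units of the state.
- read_state(): the state, without advancing time (a new reading comes with each control period).
- capture(name): name is "side" or "top" or "wrist"; returns (picture, depth): 480x640x3 uint8, red, green, blue; 480x640 float32, m along the optical axis (not along the pixel's ray), 0 where there is no reading.
- get_calibration(name): a dict with "camera_matrix" (3x3 intrinsics, pixels), "rvec" (rotation vector, rad) and "tvec" (3), from world to camera coordinates, as OpenCV has them. Camera axes: x right, y down, z forward; pixel columns grow to the right and rows downward; lengths in m; the calibration is good to about 2 mm. The wrist camera is an equidistant fisheye: a pixel r from the principal point sees the ray r / f radians off the axis. A picture is of the moment at which its call begins: read the wrist's pose just before it. get_calibration takes no time and is no camera call; for the wrist camera it gives the pose at the moment of the call.
- job_done(): hands the job in; it is judged then, once.
The state is a dict: "clock": time; "joints": joint angles; "qvel": joint speeds; "joint_torque": joint torques, N m; "eef_pos": TCP position; "ee_rot": TCP orientation; "wrist_force": force on the tool from outside, world axes, zero at the start; "moment": the same for the moment, N m; "finger_gap": finger opening in m; "grasp_force": force on a finger pad.
Only numpy, scipy, OpenCV 4.12 (cv2) and the standard library are available. Lean on these libraries where they do the work, as an engineer would, in place of code of your own. Each camera call takes 0.05 s, during which the arm holds its last target. There are 200 camera calls.

## Working session

There is one attempt and no reset: what is moved stays moved. The work goes in short steps, Python scripts to look and compute and a tool call to move; the robot and the scene stay as the last step left them, time stands still between calls to the robot, and variables do not carry over. Pictures are saved under pics/ and viewed, at most 14 in all, crops included, and the job is handed in when it is done.

Besides the shell and the picture viewer there is one more tool, called after "Call:" as name(argument=value, ...), one argument or row to a line, values as JSON. carry_out: Moves the arm, as the interface text tells. Its arguments: {"type":"object","properties":{"steps":{"type":"array","items":{"type":"object","properties":{"linear":{"type":"array","items":{"type":"number"}},"roll":{"type":"number"},"claw":{"type":"number"}}}},"newtons":{"type":"number"}},"required":["steps"]}

```bash
ls; mkdir -p pics; python3 - <<'E'
from bench import *
import cv2, numpy as np
s=read_state(); print({k:np.round(v,3).tolist() for k,v in s.items()})
for n in("top","side"):
    im,d=capture(n); c=get_calibration(n); print(n,{k:np.round(v,3).tolist() for k,v in c.items()})
    cv2.imwrite(f"pics/{n}0.png",im[:,:,::-1]); np.savez(f"{n}0.npz",im=im,d=d)
E
```

```text
pics
{'clock': 0.0, 'joints': [-1.299, 0.333, -0.065, 1.461, 0.022, 1.35, -0.088], 'qvel': [-0.0, 0.001, -0.0, -0.002, 0.002, -0.001, -0.001], 'joint_torque': [0.0, -62.544, 0.049, -39.16, 0.016, 0.01, -0.0], 'eef_pos': [0.182, 0.598, 0.255], 'ee_rot': [-0.461, -3.107, 0.002], 'wrist_force': [-0.149, 0.249, 0.174], 'moment': [0.076, 0.039, 0.043], 'grasp_force': 0.0, 'finger_gap': 0.085}
top {'camera_matrix': [[433.519, 0.0, 323.649], [0.0, 433.519, 244.263], [0.0, 0.0, 1.0]], 'rvec': [2.192, -2.191, 0.079], 'tvec': [0.017, 0.573, 1.13]}
side {'camera_matrix': [[610.375, 0.0, 320.17], [0.0, 610.375, 244.406], [0.0, 0.0, 1.0]], 'rvec': [2.35, -0.355, 0.135], 'tvec': [-0.528, 0.191, 1.85]}
```

View pics/top0.png

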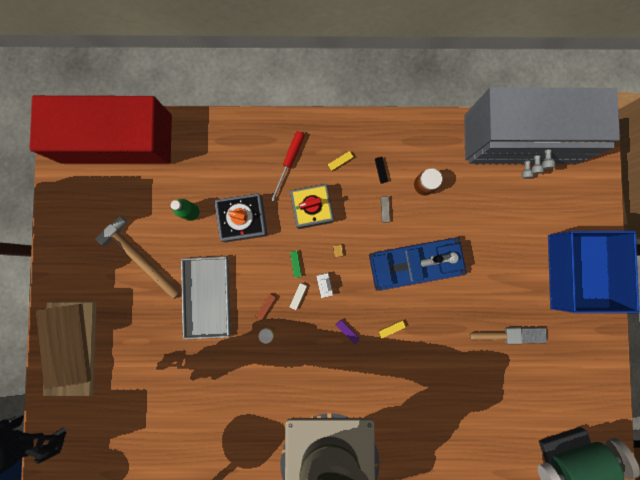

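View pics/side0.png

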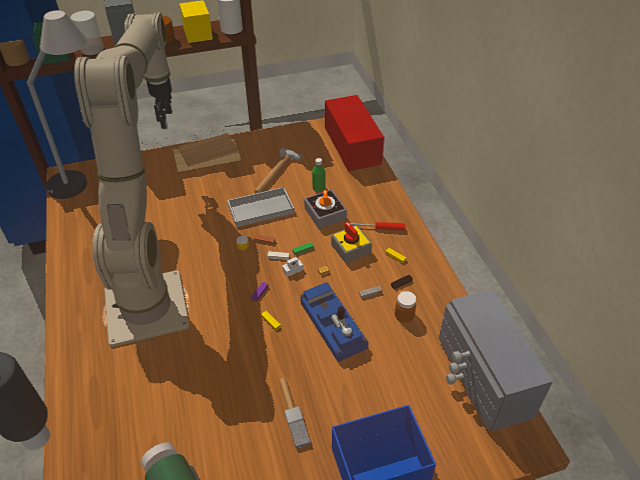

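Top view: red stone (267,306), white (299,296), green (297,263), grey (386,209). The look-alikes are yellow (341,160), black (381,170), purple (347,330) and yellow (392,328). The knob is at (239,216), the isolator at (312,205), the vise at (418,263), the bracket at (325,285) and the tray at (206,297). Next I'll measure all of these and enlarge the scene for confirmation.

```bash
cat > h.py <<'E'
from bench import *
import cv2, numpy as np
def cal(n):
    c=get_calibration(n); return np.array(c["camera_matrix"]),cv2.Rodrigues(np.array(c["rvec"]))[0],np.array(c["tvec"]).ravel()
def plane(n,uv,z,C=None):
    K,R,t=C or cal(n); uv=np.atleast_2d(uv).astype(float)
    p=(uv-K[:2,2])/K[0,0]
    if n=="wrist":
        r=np.linalg.norm(p,axis=1,keepdims=True)+1e-12; d=np.c_[np.sin(r)*p/r,np.cos(r)]
    else: d=np.c_[p,np.ones(len(p))]
    d=d@R; o=-R.T@t
    return (o+d*((z-o[2])/d[:,2])[:,None])[:,:2]
def proj(n,X,C=None):
    K,R,t=C or cal(n); q=np.atleast_2d(X)@R.T+t
    if n=="wrist":
        th=np.arctan2(np.linalg.norm(q[:,:2],axis=1),q[:,2]); ph=np.arctan2(q[:,1],q[:,0])
        return K[:2,2]+K[0,0]*np.c_[th*np.cos(ph),th*np.sin(ph)]
    return K[:2,2]+K[0,0]*q[:,:2]/q[:,2:]
def blobs(n,im,lo,hi,z,amin=30,roi=None,C=None):
    "HSV mask blobs -> list of (cx,cy,L,W,angle of long side,pixel,area)"
    hsv=cv2.cvtColor(np.ascontiguousarray(im),cv2.COLOR_RGB2HSV); m=cv2.inRange(hsv,np.array(lo),np.array(hi))
    if roi: k=np.zeros_like(m); k[roi[1]:roi[3],roi[0]:roi[2]]=255; m&=k
    m=cv2.morphologyEx(m,cv2.MORPH_OPEN,np.ones((2,2),np.uint8))
    out=[]
    for c in cv2.findContours(m,cv2.RETR_EXTERNAL,cv2.CHAIN_APPROX_NONE)[0]:
        a=cv2.contourArea(c)
        if a<amin: continue
        w=plane(n,c[:,0],z,C)*1000
        (x,y),(p,q),g=cv2.minAreaRect(w.astype(np.float32)); g=np.radians(g)
        if p<q: p,q,g=q,p,g+np.pi/2
        g=(g+np.pi/2)%np.pi-np.pi/2
        out.append((round(x,1),round(y,1),round(p,1),round(q,1),round(g,3),c[:,0].mean(0).round().astype(int).tolist(),a))
    return sorted(out,key=lambda o:-o[-1])
E
python3 - <<'E'
from h import *
im=np.load("top0.npz")["im"]; d=np.load("top0.npz")["d"]
hsv=cv2.cvtColor(im,cv2.COLOR_RGB2HSV)
for k,(u,v) in dict(red=(267,306),white=(299,296),green=(297,263),grey=(386,209),brk=(325,285),brk2=(326,292),vise=(380,275),box=(222,235),knob=(236,217),sw=(312,205),yel=(300,190),tray=(190,297),wood=(420,220),offc=(339,251)).items(): print(k,im[v,u],hsv[v,u],round(float(d[v,u]),3))
for k,lo,hi,z,roi in [("red",(0,120,60),(9,255,255),.014,(255,290,285,325)),("white",(0,0,190),(180,60,255),.014,(285,280,312,312)),("green",(45,100,60),(80,255,255),.014,(280,240,315,285)),("grey",(0,0,80),(180,60,200),.014,(370,190,400,228)),("vise",(100,120,30),(130,255,255),.05,(360,230,475,295)),("iso",(22,130,120),(35,255,255),.05,(285,180,340,230)),("brk",(0,0,100),(180,50,255),.026,(313,268,338,303)),("tray",(0,0,80),(180,60,255),.025,(175,245,240,345))]:
    print(k,blobs("top",im,lo,hi,z,roi=roi)[:2])
cv2.imwrite("pics/c1.png",cv2.resize(im[145:345,175:475],None,fx=2.66,fy=2.66,interpolation=cv2.INTER_CUBIC)[:,:,::-1])
E
```

```text
red [148  79  51] [  9 167 148] 1.14
white [215 211 197] [ 23  21 215] 1.143
green [ 50 145  69] [ 66 167 145] 1.149
grey [136 130 119] [ 19  32 136] 1.159
brk [211 210 207] [ 23   5 211] 1.107
brk2 [184 183 180] [ 23   6 184] 1.133
vise [ 32  65 118] [109 186 118] 1.106
box [33 34 34] [90  8 34] 1.115
knob [202  92  37] [ 10 208 202] 1.075
sw [71 11 10] [  0 219  71] 1.082
yel [154 143  98] [ 24  93 154] 1.126
tray [85 86 84] [45  6 86] 1.153
wood [158  99  57] [ 12 163 158] 1.175
offc [186 141  66] [ 19 165 186] 1.153
red [(407.3, 167.0, 69.6, 19.8, np.float64(-0.556), [267, 307], 169.0)]
white [(432.8, 83.7, 67.1, 18.2, np.float64(-0.416), [298, 297], 150.0)]
green [(518.8, 88.9, 67.9, 20.7, np.float64(0.161), [296, 265], 167.0)]
grey [(665.3, -149.9, 65.4, 19.4, np.float64(0.04), [386, 210], 153.5)]
vise [(518.8, -226.8, 236.0, 95.7, np.float64(-1.391), [419, 265], 3204.5)]
iso [(670.9, 46.3, 85.2, 85.0, np.float64(0.187), [312, 206], 611.0)]
brk [(463.2, 12.6, 59.7, 31.9, np.float64(0.231), [325, 286], 242.5)]
tray [(431.6, 325.2, 210.2, 119.7, np.float64(0.047), [202, 300], 3007.5), (412.5, 382.0, 90.6, 2.6, np.float64(0.021), [184, 306], 35.0)]
```

View pics/c1.png

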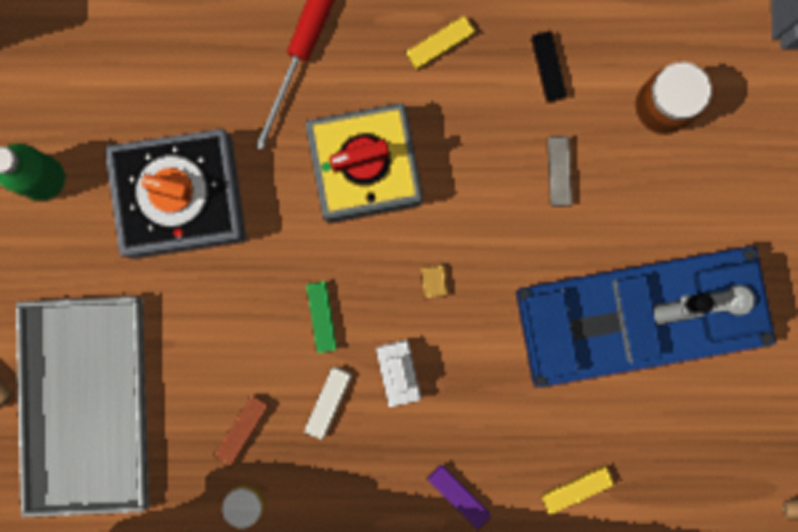

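Top crop: the four stones red (242,430), white (327,403), green (320,317) and grey (560,171) are matte sticks whose colours match the description. The purple and yellow sticks and the black one are look-alikes, so they stay. The bracket (398,373) already stands foot-down. The knob pointer faces left, about 1.7 rad from the red dot (178,233), and the isolator pointer is at the green dot.

```bash
cat >> h.py <<'E'
from scipy.spatial.transform import Rotation as Rr
def goto(x,y,z,yaw=None):
    "mm, world TCP target; yaw = world angle of the tool y (closing) line, mod pi"
    s=read_state(); R=Rr.from_rotvec(s["ee_rot"]).as_matrix(); p=np.array(s["eef_pos"])*1000
    a=np.arctan2(R[1,1],R[0,1]); lin=R.T@(np.array([x,y,z])-p)
    r=0 if yaw is None else -((yaw-a+np.pi/2)%np.pi-np.pi/2)
    print("at",p.round(1),"yaw %.3f"%a,"| lin",lin.round(1),"roll %.3f"%r,"j7 %.2f"%s["joints"][6],"tilt %.4f"%np.arccos(-R[2,2]))
def st():
    s=read_state(); print({k:np.round(s[k],3).tolist() for k in("clock","eef_pos","wrist_force","finger_gap","grasp_force","joints")})
E
python3 - <<'E'
from h import *
im=np.load("top0.npz")["im"]
for k,lo,hi,z,roi in [("ctrl plate",(0,0,0),(180,120,60),.05,(214,192,268,242)),("knob or",(5,150,120),(14,255,255),.094,(222,200,258,230)),("skirt",(0,0,150),(180,90,255),.062,(215,195,262,238)),("reddot",(0,150,100),(4,255,255),.05,(225,225,260,240)),("iso blk",(0,0,0),(180,120,60),.05,(305,210,325,228)),("iso red",(0,150,60),(6,255,255),.098,(290,185,335,225)),("iso grn",(40,80,60),(80,255,255),.05,(290,195,305,215)),("handle",(0,0,0),(180,255,45),.118,(428,248,450,270)),("hub",(0,0,110),(180,70,255),.075,(420,240,470,275)),("offcut",(17,100,120),(24,255,255),.014,(330,240,350,260)),("tin",(0,0,60),(180,60,255),.032,(250,325,280,350))]:
    print(k,blobs("top",im,lo,hi,z,roi=roi,amin=4)[:2])
R=Rr.from_rotvec(read_state()["ee_rot"]).as_matrix(); print(R.round(3))
goto(640,250,300,0)
c=get_calibration("wrist");print(c)
E
```

```text
ctrl plate [(644.3, 201.2, 93.5, 44.5, np.float64(0.078), [253, 216], 354.0), (636.4, 255.8, 93.2, 57.7, np.float64(0.145), [228, 218], 332.0)]
knob or [(636.9, 228.9, 37.5, 37.3, np.float64(0.001), [238, 216], 160.0)]
skirt [(621.7, 236.2, 63.9, 29.8, np.float64(1.347), [238, 224], 102.5), (662.9, 231.3, 51.1, 15.5, np.float64(-1.57), [240, 208], 54.0)]
reddot []
iso blk []
iso red [(666.7, 48.3, 43.9, 39.4, np.float64(1.252), [311, 205], 179.5)]
iso grn []
handle [(530.8, -260.2, 21.9, 14.5, np.float64(-1.57), [439, 259], 46.0)]
hub [(533.4, -304.8, 33.1, 22.7, np.float64(-1.57), [452, 259], 67.5), (522.6, -246.4, 34.1, 17.9, np.float64(-1.111), [429, 262], 51.5)]
offcut [(553.9, -23.9, 29.3, 21.3, np.float64(0.001), [339, 251], 73.0)]
tin [(332.1, 164.4, 35.8, 33.5, np.float64(0.008), [266, 337], 146.0)]
[[-0.957  0.291 -0.   ]
 [ 0.291  0.957 -0.001]
 [-0.    -0.001 -1.   ]]
at [181.5 597.7 255.6] yaw 1.276 | lin [-539.7 -199.6  -44.1] roll 1.276 j7 -0.09 tilt 0.0013
{'camera_matrix': array([[371.64829954,   0.        , 315.76993174],
       [  0.        , 371.64829954, 244.73965861],
       [  0.        ,   0.        ,   1.        ]]), 'rvec': array([-2.30537781, -1.71190318, -0.2735961 ]), 'tvec': array([-0.62512547, -0.04253   ,  0.38085291])}
```

Call:
carry_out(
  steps=[
    {"linear": [-40,-15,-3],"roll": 0,"claw": 85},
    {"linear": [-80,-30,-6],"roll": 0,"claw": 85},
    {"linear": [-118,-44,-10],"roll": 0,"claw": 85},
    {"linear": [-156,-58,-13],"roll": 0,"claw": 85},
    {"linear": [-190,-70,-16],"roll": 0,"claw": 85},
  ],
)

```text
clock: 0.52
eef_pos: [0.3451, 0.4736, 0.2723]
ee_rot: [0.463, 3.107, -0.001]
wrist_force: [0.3, 0.4, -0.2]
finger_gap: 0.0848
grasp_force: 0.0
```

Call:
carry_out(
  steps=[
    {"linear": [-190,-70,-16]},
    {"linear": [-190,-70,-16]},
    {"linear": [-190,-70,-16]},
    {"linear": [-190,-70,-16]},
    {"linear": [-190,-70,-16]},
  ],
)

```text
invalid input at $.steps[0]: expected keys linear, roll, claw
```

Call:
carry_out(
  steps=[
    {"linear": [-150,-60,-12],"roll": 0.6},
    {"linear": [-150,-60,-12],"roll": 0.6},
    {"linear": [-150,-60,-12],"roll": 0.6},
    {"linear": [-150,-60,-12],"roll": 0.6},
    {"linear": [-150,-60,-12],"roll": 0.6},
  ],
)

```text
invalid input at $.steps[0]: expected keys linear, roll, claw
```

Call:
carry_out(
  steps=[
    {"linear": [0,0,0],"roll": 0.6},
    {"linear": [0,0,0],"roll": 0.6},
    {"linear": [0,0,0],"roll": 0.6},
    {"linear": [0,0,0],"roll": 0.6},
    {"linear": [0,0,0],"roll": 0.6},
  ],
)

```text
invalid input at $.steps[0]: expected keys linear, roll, claw
```

```bash
python3 - <<'E'
from h import *
st(); C=cal("wrist"); im,d=capture("wrist"); cv2.imwrite("pics/w1.png",im[:,:,::-1]); np.savez("w1.npz",im=im,d=d,K=C[0],R=C[1],t=C[2])
print("cam",(-C[1].T@C[2]).round(3)); goto(640,230,200,0)
E
```

```text
{'clock': 0.517, 'eef_pos': [0.345, 0.474, 0.272], 'wrist_force': [0.261, 0.394, -0.235], 'finger_gap': 0.085, 'grasp_force': 0.0, 'joints': [-1.055, 0.236, 0.043, 1.549, -0.01, 1.357, 0.263]}
cam [0.269 0.498 0.391]
at [352.5 468.5 273.1] yaw 1.266 | lin [-345.6 -141.1   74.8] roll 1.266 j7 0.27 tilt 0.0045
```

View pics/w1.png

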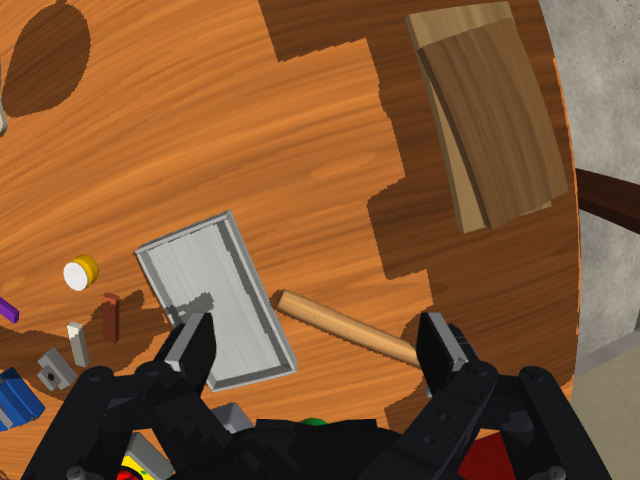

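The wrist view mostly shows the tray and the hammer, because every key is required in each row and only the first call ran. I'll continue to the knob.

Call:
carry_out(
  steps=[
    {"linear": [-40,-15,-3],"roll": 0,"claw": 85},
    {"linear": [-80,-30,-6],"roll": 0,"claw": 85},
    {"linear": [-118,-44,-10],"roll": 0,"claw": 85},
    {"linear": [-156,-58,-13],"roll": 0,"claw": 85},
    {"linear": [-170,-70,-16],"roll": 0,"claw": 85},
  ],
)

```text
clock: 0.98
eef_pos: [0.4898, 0.355, 0.2879]
ee_rot: [0.47, 3.104, -0.003]
wrist_force: [0.9, -1.3, -0.8]
finger_gap: 0.0852
grasp_force: 0.0
```

Call:
carry_out(
  steps=[
    {"linear": [-150,-60,-6],"roll": 0.6,"claw": 85},
    {"linear": [-150,-60,-6],"roll": 0.6,"claw": 85},
    {"linear": [-150,-60,-6],"roll": 0.6,"claw": 85},
    {"linear": [-150,-60,-6],"roll": 0.6,"claw": 85},
    {"linear": [-150,-60,-6],"roll": 0.6,"claw": 85},
  ],
)

```text
clock: 1.4
eef_pos: [0.6163, 0.2507, 0.2936]
ee_rot: [1.381, 2.818, -0.005]
wrist_force: [0.0, -0.8, -0.4]
finger_gap: 0.0851
grasp_force: 0.0
```

Call:
carry_out(
  steps=[
    {"linear": [0,0,0],"roll": 0.6,"claw": 85},
    {"linear": [0,0,0],"roll": 0.6,"claw": 85},
    {"linear": [0,0,0],"roll": 0.6,"claw": 85},
    {"linear": [0,0,0],"roll": 0.6,"claw": 85},
    {"linear": [0,0,0],"roll": 0.6,"claw": 85},
  ],
)

```text
clock: 1.82
eef_pos: [0.6112, 0.2588, 0.2937]
ee_rot: [-2.143, -2.297, 0.001]
wrist_force: [-0.2, 0.4, -0.0]
finger_gap: 0.0849
grasp_force: 0.0
```

```bash
python3 - <<'E'
from h import *
st(); goto(640,230,200,0); C=cal("wrist"); im,d=capture("wrist"); cv2.imwrite("pics/w2.png",im[:,:,::-1]); np.savez("w2.npz",im=im,d=d,K=C[0],R=C[1],t=C[2])
E
```

```text
{'clock': 1.817, 'eef_pos': [0.611, 0.259, 0.294], 'wrist_force': [-0.19, 0.37, -0.032], 'finger_gap': 0.085, 'grasp_force': 0.0, 'joints': [-0.762, 0.42, 0.416, 1.308, -0.167, 1.449, -0.288]}
at [611.2 258.8 293.7] yaw 0.070 | lin [-30.7  26.8  93.7] roll 0.070 j7 -0.29 tilt 0.0009
```

View pics/w2.png

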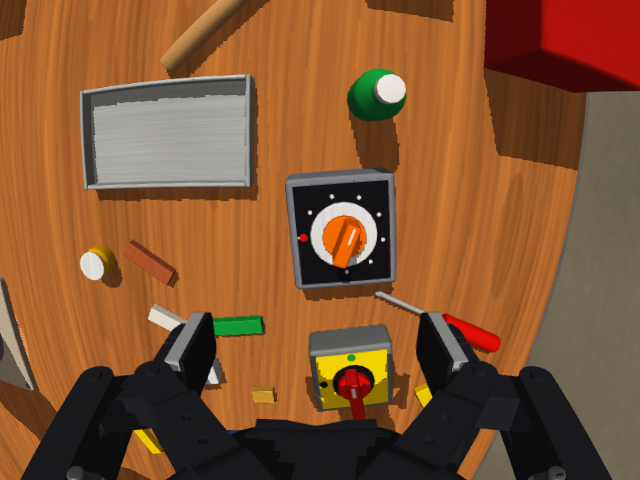

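Wrist view: the knob is at about (346,240) with its white pointer stripe near (352,232). The red dot is at (304,238), on the robot side. I'll enlarge this to read the pointer.

```bash
python3 - <<'E'
from h import *
z=np.load("w2.npz"); im=z["im"]; C=(z["K"],z["R"],z["t"])
cv2.imwrite("pics/c2.png",cv2.resize(im[165:300,275:410],None,fx=4,fy=4,interpolation=cv2.INTER_CUBIC)[:,:,::-1])
hsv=cv2.cvtColor(im,cv2.COLOR_RGB2HSV)
for k,lo,hi,zz,roi in [("orange",(4,150,90),(16,255,255),.094,(310,200,385,275)),("disc",(0,0,170),(180,40,255),.052,(300,195,390,275)),("red",(0,180,120),(3,255,255),.05,(295,225,315,250)),("plate+box",(0,0,0),(180,60,150),.05,(280,165,405,290))]:
    print(k,blobs("wrist",im,lo,hi,zz,roi=roi,amin=4,C=C)[:3])
print(plane("wrist",[[288,181],[392,172],[397,282],[300,289]],.05,C)*1000)
E
```

```text
orange [(641.2, 239.7, 47.4, 38.8, np.float64(-1.071), [344, 241], 1545.5)]
disc [(643.0, 234.4, 66.5, 64.2, np.float64(0.108), [345, 233], 1387.0), (673.6, 206.0, 2.4, 2.1, np.float64(-1.45), [371, 262], 4.0)]
red [(602.2, 226.6, 6.4, 6.1, np.float64(-1.507), [304, 238], 34.0)]
plate+box [(642.3, 236.5, 123.2, 108.1, np.float64(-1.417), [343, 229], 11828.0)]
[[582.87838068 284.04902797]
 [684.52164167 301.11814508]
 [705.4508742  184.08422943]
 [601.37326946 169.07049452]]
```

View pics/c2.png

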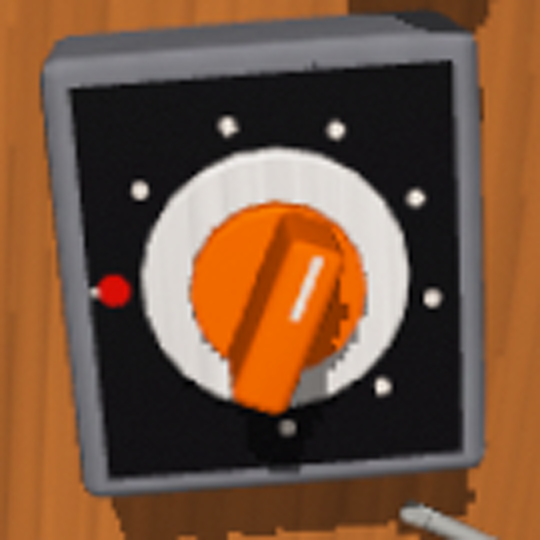

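Crop: the grip bar's top runs from (256,406) to (315,243), with the pointer at the (315,243) end. The red dot is at (114,291) and the axis near (275,278).

```bash
python3 - <<'E'
from h import *
z=np.load("w2.npz"); C=(z["K"],z["R"],z["t"])
f=lambda u,v:(275+u/4,165+v/4)
a=plane("wrist",[f(256,406),f(315,243)],.094,C)*1000
print(a,a.mean(0)); d=a[1]-a[0]; th=np.arctan2(d[1],d[0]); print("len",np.hypot(*d),"dir",th)
red=np.array([602.2-643.2,226.6-234.5]); rd=np.arctan2(red[1],red[0]); print("speed",(rd-th)%(2*np.pi))
goto(643,234.5,110,th+np.pi/2)
E
```

```text
[[636.58201744 215.23089175]
 [646.19795475 254.93630851]] [641.38998609 235.08360013]
len 40.85322961431923 dir 1.333189206478518
speed 1.9987535622417
at [611.2 258.9 293.7] yaw 0.064 | lin [-26.3  30.4 183.7] roll 0.301 j7 -0.29 tilt 0.0009
```

Call:
carry_out(
  steps=[
    {"linear": [-26,30,20],"roll": 0.12,"claw": 60},
    {"linear": [-26,30,55],"roll": 0.24,"claw": 60},
    {"linear": [-26,30,90],"roll": 0.3,"claw": 60},
    {"linear": [-26,30,125],"roll": 0.3,"claw": 60},
    {"linear": [-26,30,150],"roll": 0.3,"claw": 60},
  ],
)

```text
clock: 2.28
eef_pos: [0.642, 0.2347, 0.1405]
ee_rot: [-2.453, -1.961, 0.005]
wrist_force: [-0.1, 0.9, -0.4]
finger_gap: 0.0602
grasp_force: 0.0
```

Call:
carry_out(
  steps=[
    {"linear": [0,0,10],"roll": 0,"claw": 60},
    {"linear": [0,0,14],"roll": 0,"claw": 60},
    {"linear": [0,0,14],"roll": 0,"claw": 60},
    {"linear": [0,0,14],"roll": 0,"claw": 60},
    {"linear": [0,0,14],"roll": 0,"claw": 60},
  ],
)

```text
clock: 2.7
eef_pos: [0.6444, 0.2352, 0.1325]
ee_rot: [2.455, 1.959, 0.005]
wrist_force: [-0.2, -0.3, 0.2]
finger_gap: 0.0603
grasp_force: 0.0
```

```bash
python3 - <<'E'
from h import *
st(); goto(642.5,234.8,93,1.333+np.pi/2); C=cal("wrist"); im,d=capture("wrist"); cv2.imwrite("pics/w3.png",im[:,:,::-1]); np.savez("w3.npz",im=im,d=d,K=C[0],R=C[1],t=C[2])
E
```

```text
{'clock': 2.7, 'eef_pos': [0.644, 0.235, 0.132], 'wrist_force': [-0.185, -0.268, 0.175], 'finger_gap': 0.06, 'grasp_force': 0.0, 'joints': [-0.724, 0.576, 0.44, 1.448, -0.255, 1.171, -0.472]}
at [644.4 235.2 132.5] yaw -0.223 | lin [-0.9 -1.8 39.5] roll 0.014 j7 -0.47 tilt 0.0031
```

View pics/w3.png

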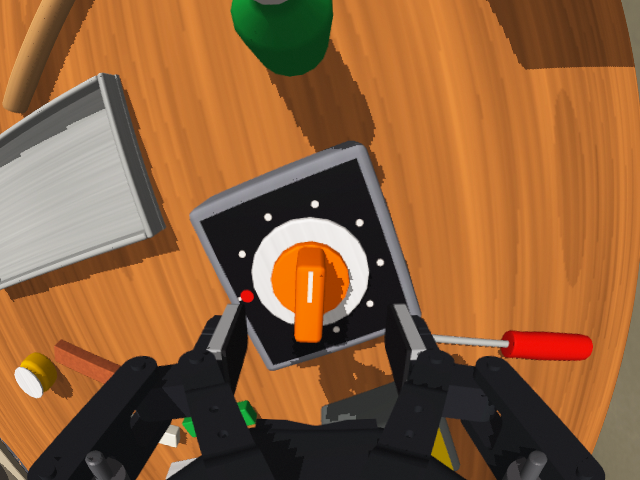

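The bar (308,295) is upright in the view, midway between the pads at (230,340) and (405,340). I'll go down and grip it.

Call:
carry_out(
  steps=[
    {"linear": [-1,-2,15],"roll": 0.01,"claw": 60},
    {"linear": [-1,-2,30],"roll": 0.01,"claw": 60},
    {"linear": [-1,-2,39],"roll": 0.01,"claw": 60},
    {"linear": [-1,-2,39],"roll": 0.01,"claw": 40},
    {"linear": [-1,-2,39],"roll": 0.01,"claw": 20},
  ],
  newtons=30,
)

```text
clock: 3.17
eef_pos: [0.6413, 0.2344, 0.0917]
ee_rot: [-2.465, -1.947, -0.0]
wrist_force: [0.9, -0.6, 0.4]
finger_gap: 0.0367
grasp_force: 0.0
```

Call:
carry_out(
  steps=[
    {"linear": [0,0,0],"roll": 0,"claw": 8},
    {"linear": [0,0,0],"roll": 0,"claw": 8},
    {"linear": [0,0,0],"roll": 0,"claw": 8},
    {"linear": [0,0,0],"roll": 0,"claw": 8},
    {"linear": [0,0,0],"roll": 0,"claw": 8},
  ],
  newtons=30,
)

```text
clock: 3.58
eef_pos: [0.6412, 0.2346, 0.0927]
ee_rot: [-2.465, -1.947, -0.001]
wrist_force: [-4.8, -1.4, 5.7]
finger_gap: 0.0136
grasp_force: 31.9
```

Call:
carry_out(
  steps=[
    {"linear": [0,0,0],"roll": -0.08,"claw": 8},
    {"linear": [0,0,0],"roll": -0.16,"claw": 8},
    {"linear": [0,0,0],"roll": -0.24,"claw": 8},
    {"linear": [0,0,0],"roll": -0.32,"claw": 8},
    {"linear": [0,0,0],"roll": -0.4,"claw": 8},
  ],
  newtons=30,
)

```text
clock: 4.0
eef_pos: [0.6409, 0.2346, 0.0927]
ee_rot: [-2.024, -2.402, -0.0]
wrist_force: [-6.0, -1.1, 5.5]
finger_gap: 0.0135
grasp_force: 32.1
```

```bash
python3 - <<'E'
from h import *
st(); goto(642.5,234.8,93); print(read_state()["moment"])
E
```

```text
{'clock': 4.0, 'eef_pos': [0.641, 0.235, 0.093], 'wrist_force': [-6.014, -1.116, 5.538], 'finger_gap': 0.013, 'grasp_force': 32.067, 'joints': [-0.662, 0.598, 0.345, 1.483, -0.216, 1.099, -0.104]}
at [640.9 234.6  92.7] yaw 0.170 | lin [-0.   1.6 -0.4] roll 0.000 j7 -0.10 tilt 0.0008
[-1.53954292e-01  1.37208357e+00  6.26540953e-04]
```

Call:
carry_out(
  steps=[
    {"linear": [0,0,0],"roll": -0.1,"claw": 8},
    {"linear": [0,0,0],"roll": -0.2,"claw": 8},
    {"linear": [0,0,0],"roll": -0.3,"claw": 8},
    {"linear": [0,0,0],"roll": -0.4,"claw": 8},
    {"linear": [0,0,0],"roll": -0.5,"claw": 8},
  ],
)

```text
clock: 4.42
eef_pos: [0.6406, 0.2345, 0.0927]
ee_rot: [-1.366, -2.828, 0.0]
wrist_force: [-8.7, -1.7, 7.8]
finger_gap: 0.0133
grasp_force: 32.3
```

Call:
carry_out(
  steps=[
    {"linear": [0,0,0],"roll": -0.1,"claw": 8},
    {"linear": [0,0,0],"roll": -0.2,"claw": 8},
    {"linear": [0,0,0],"roll": -0.3,"claw": 8},
    {"linear": [0,0,0],"roll": -0.4,"claw": 8},
    {"linear": [0,0,0],"roll": -0.5,"claw": 8},
  ],
)

```text
clock: 4.83
eef_pos: [0.6403, 0.2341, 0.0926]
ee_rot: [-0.624, -3.077, 0.001]
wrist_force: [-10.1, -2.8, 10.0]
finger_gap: 0.0134
grasp_force: 32.4
```

Call:
carry_out(
  steps=[
    {"linear": [0,0,0],"roll": -0.1,"claw": 8},
    {"linear": [0,0,0],"roll": -0.2,"claw": 8},
    {"linear": [0,0,0],"roll": -0.3,"claw": 8},
    {"linear": [0,0,0],"roll": -0.4,"claw": 8},
    {"linear": [0,0,0],"roll": -0.45,"claw": 8},
  ],
)

```text
clock: 5.25
eef_pos: [0.6402, 0.2338, 0.0926]
ee_rot: [0.079, -3.138, 0.001]
wrist_force: [-11.3, -3.1, 10.2]
finger_gap: 0.014
grasp_force: 32.5
```

```bash
python3 - <<'E'
from h import *
st(); goto(642.5,234.8,93); print(read_state()["moment"])
E
```

```text
{'clock': 5.25, 'eef_pos': [0.64, 0.234, 0.093], 'wrist_force': [-11.278, -3.097, 10.226], 'finger_gap': 0.014, 'grasp_force': 32.502, 'joints': [-0.455, 0.577, 0.053, 1.47, -0.033, 1.098, 1.226]}
at [640.2 233.8  92.6] yaw 1.621 | lin [-2.3  0.9 -0.4] roll 0.000 j7 1.23 tilt 0.0024
[-0.71997179  2.3983265  -0.02790815]
```

Call:
carry_out(
  steps=[
    {"linear": [1,0,0],"roll": -0.06,"claw": 8},
    {"linear": [2,0,0],"roll": -0.12,"claw": 8},
    {"linear": [2,0,0],"roll": -0.18,"claw": 8},
    {"linear": [2,0,0],"roll": -0.22,"claw": 8},
    {"linear": [2,0,0],"roll": -0.22,"claw": 8},
  ],
)

```text
clock: 5.67
eef_pos: [0.64, 0.2336, 0.0928]
ee_rot: [-0.411, 3.113, 0.001]
wrist_force: [-2.5, -0.3, 6.3]
finger_gap: 0.0135
grasp_force: 87.2
```

```bash
python3 - <<'E'
from h import *
st(); goto(642.5,234.8,93); print(read_state()["moment"])
E
```

```text
{'clock': 5.667, 'eef_pos': [0.64, 0.234, 0.093], 'wrist_force': [-2.472, -0.257, 6.336], 'finger_gap': 0.014, 'grasp_force': 87.161, 'joints': [-0.424, 0.574, 0.011, 1.472, -0.007, 1.094, 1.421]}
at [640.  233.6  92.8] yaw 1.834 | lin [-2.7  0.5 -0.2] roll 0.000 j7 1.42 tilt 0.0017
[-0.15607524  0.64640036 -2.53671079]
```

The knob is at its stop: the moment rose to 2.5 N m and the tool stopped turning. I'll release it, go up, and move to the isolator.

Call:
carry_out(
  steps=[
    {"linear": [0,0,0],"roll": 0,"claw": 60},
    {"linear": [0,0,0],"roll": 0,"claw": 60},
    {"linear": [0,0,0],"roll": 0,"claw": 60},
    {"linear": [0,0,-40],"roll": 0,"claw": 60},
    {"linear": [0,0,-80],"roll": 0,"claw": 60},
  ],
)

```text
clock: 6.08
eef_pos: [0.6374, 0.2338, 0.1695]
ee_rot: [0.416, -3.108, 0.003]
wrist_force: [1.0, 0.5, 0.7]
finger_gap: 0.0601
grasp_force: 0.0
```

```bash
python3 - <<'E'
from h import *
st(); goto(668,46,160,0.26)
E
```

```text
{'clock': 6.083, 'eef_pos': [0.637, 0.234, 0.17], 'wrist_force': [0.974, 0.544, 0.665], 'finger_gap': 0.06, 'grasp_force': 0.0, 'joints': [-0.429, 0.505, 0.014, 1.405, -0.007, 1.237, 1.422]}
at [637.4 233.8 169.5] yaw 1.837 | lin [  19.8 -189.3    9.8] roll -1.565 j7 1.42 tilt 0.0060
```

Call:
carry_out(
  steps=[
    {"linear": [4,-38,0],"roll": 0.12,"claw": 70},
    {"linear": [8,-76,0],"roll": 0.24,"claw": 70},
    {"linear": [12,-114,0],"roll": 0.36,"claw": 70},
    {"linear": [16,-152,0],"roll": 0.48,"claw": 70},
    {"linear": [20,-189,0],"roll": 0.6,"claw": 70},
  ],
)

```text
clock: 6.5
eef_pos: [0.6694, 0.0449, 0.1715]
ee_rot: [0.532, 3.096, -0.0]
wrist_force: [0.7, -0.6, -0.6]
finger_gap: 0.0704
grasp_force: 0.0
```

Call:
carry_out(
  steps=[
    {"linear": [0,0,0],"roll": 0.12,"claw": 70},
    {"linear": [0,0,0],"roll": 0.24,"claw": 70},
    {"linear": [0,0,0],"roll": 0.36,"claw": 70},
    {"linear": [0,0,0],"roll": 0.48,"claw": 70},
    {"linear": [0,0,0],"roll": 0.6,"claw": 70},
  ],
)

```text
clock: 6.92
eef_pos: [0.6693, 0.0469, 0.1712]
ee_rot: [-1.423, -2.801, 0.0]
wrist_force: [0.5, 0.3, 0.3]
finger_gap: 0.07
grasp_force: 0.0
```

Call:
carry_out(
  steps=[
    {"linear": [0,0,0],"roll": 0.12,"claw": 70},
    {"linear": [0,0,0],"roll": 0.24,"claw": 70},
    {"linear": [0,0,0],"roll": 0.36,"claw": 70},
    {"linear": [0,0,0],"roll": 0.377,"claw": 70},
    {"linear": [0,0,0],"roll": 0.377,"claw": 70},
  ],
)

```text
clock: 7.33
eef_pos: [0.6693, 0.047, 0.1712]
ee_rot: [-1.912, -2.492, 0.0]
wrist_force: [0.4, -0.2, 0.3]
finger_gap: 0.0698
grasp_force: 0.0
```

```bash
python3 - <<'E'
from h import *
st(); goto(668,46,160,0.26); C=cal("wrist"); im,d=capture("wrist"); cv2.imwrite("pics/w4.png",im[:,:,::-1]); np.savez("w4.npz",im=im,d=d,K=C[0],R=C[1],t=C[2])
E
```

```text
{'clock': 7.333, 'eef_pos': [0.669, 0.047, 0.171], 'wrist_force': [0.426, -0.202, 0.33], 'finger_gap': 0.07, 'grasp_force': 0.0, 'joints': [-0.394, 0.5, 0.355, 1.45, -0.178, 1.224, 0.244]}
at [669.3  47.  171.2] yaw 0.262 | lin [-0.6 -1.5 11.2] roll 0.002 j7 0.24 tilt 0.0003
```

View pics/w4.png

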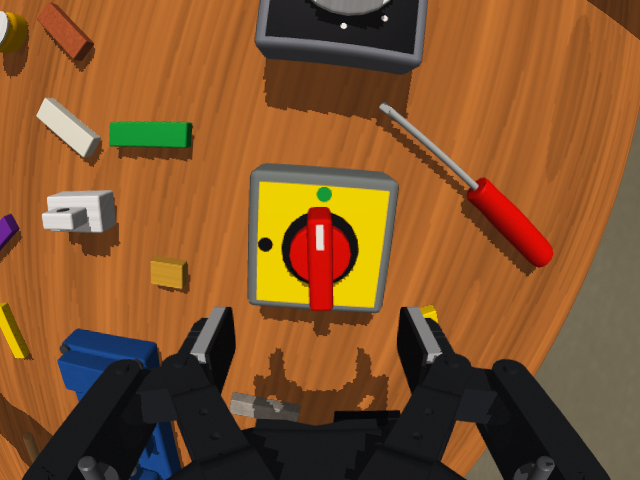

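The handle's bar (320,260) is upright in the view and centred between the pads, with its pointer at the green dot (324,194).

Call:
carry_out(
  steps=[
    {"linear": [0,-1,25],"roll": 0,"claw": 60},
    {"linear": [0,-1,50],"roll": 0,"claw": 60},
    {"linear": [0,-1,70],"roll": 0,"claw": 60},
    {"linear": [0,-1,78],"roll": 0,"claw": 40},
    {"linear": [0,-1,78],"roll": 0,"claw": 25},
  ],
  newtons=40,
)

```text
clock: 7.8
eef_pos: [0.6672, 0.0463, 0.0912]
ee_rot: [-1.911, -2.49, 0.004]
wrist_force: [0.4, 0.4, 0.4]
finger_gap: 0.0372
grasp_force: 0.0
```

Call:
carry_out(
  steps=[
    {"linear": [0,0,0],"roll": 0,"claw": 8},
    {"linear": [0,0,0],"roll": 0,"claw": 8},
    {"linear": [0,0,0],"roll": 0,"claw": 8},
    {"linear": [0,0,0],"roll": 0,"claw": 8},
    {"linear": [0,0,0],"roll": -0.05,"claw": 8},
  ],
  newtons=40,
)

```text
clock: 8.22
eef_pos: [0.6715, 0.0469, 0.0951]
ee_rot: [1.849, 2.533, 0.008]
wrist_force: [13.4, 0.8, -10.9]
finger_gap: 0.0132
grasp_force: 43.5
```

Call:
carry_out(
  steps=[
    {"linear": [0,0,0],"roll": -0.09,"claw": 8},
    {"linear": [0,0,0],"roll": -0.18,"claw": 8},
    {"linear": [0,0,0],"roll": -0.27,"claw": 8},
    {"linear": [0,0,0],"roll": -0.36,"claw": 8},
    {"linear": [0,0,0],"roll": -0.45,"claw": 8},
  ],
  newtons=40,
)

```text
clock: 8.63
eef_pos: [0.6717, 0.0469, 0.0952]
ee_rot: [1.23, 2.883, 0.006]
wrist_force: [15.0, 1.9, -12.6]
finger_gap: 0.0133
grasp_force: 43.3
```

```bash
python3 - <<'E'
from h import *
st(); goto(668,46,93); print(read_state()["moment"])
E
```

```text
{'clock': 8.633, 'eef_pos': [0.672, 0.047, 0.095], 'wrist_force': [15.018, 1.941, -12.553], 'finger_gap': 0.013, 'grasp_force': 43.278, 'joints': [-0.308, 0.559, 0.234, 1.512, -0.14, 1.078, 0.721]}
at [671.7  46.9  95.2] yaw 0.764 | lin [ 1.9 -3.3  2.1] roll 0.000 j7 0.72 tilt 0.0081
[ 0.27294704 -3.04613269 -0.12021448]
```

Call:
carry_out(
  steps=[
    {"linear": [-2,2,0],"roll": -0.1,"claw": 8},
    {"linear": [-2,2,0],"roll": -0.2,"claw": 8},
    {"linear": [-2,2,0],"roll": -0.3,"claw": 8},
    {"linear": [-2,2,0],"roll": -0.4,"claw": 8},
    {"linear": [-2,2,0],"roll": -0.5,"claw": 8},
  ],
)

```text
clock: 9.05
eef_pos: [0.6723, 0.0471, 0.0951]
ee_rot: [0.478, 3.103, 0.002]
wrist_force: [2.2, 2.6, -3.6]
finger_gap: 0.0134
grasp_force: 44.7
```

Call:
carry_out(
  steps=[
    {"linear": [0,0,0],"roll": -0.1,"claw": 8},
    {"linear": [0,0,0],"roll": -0.2,"claw": 8},
    {"linear": [0,0,0],"roll": -0.3,"claw": 8},
    {"linear": [0,0,0],"roll": -0.4,"claw": 8},
    {"linear": [0,0,0],"roll": -0.45,"claw": 8},
  ],
)

```text
clock: 9.47
eef_pos: [0.6723, 0.0473, 0.0951]
ee_rot: [-0.228, 3.13, 0.002]
wrist_force: [1.8, 3.9, -3.4]
finger_gap: 0.0135
grasp_force: 44.6
```

```bash
python3 - <<'E'
from h import *
st(); goto(672,47,93); print(read_state()["moment"])
E
```

```text
{'clock': 9.467, 'eef_pos': [0.672, 0.047, 0.095], 'wrist_force': [1.843, 3.94, -3.43], 'finger_gap': 0.014, 'grasp_force': 44.621, 'joints': [-0.17, 0.556, 0.045, 1.496, -0.028, 1.087, 1.597]}
at [672.3  47.3  95.1] yaw 1.716 | lin [ 0.4 -0.3  2.1] roll 0.000 j7 1.60 tilt 0.0033
[ 0.58327469 -0.37786978 -0.10262109]
```

Call:
carry_out(
  steps=[
    {"linear": [0,0,0],"roll": -0.06,"claw": 8},
    {"linear": [0,0,0],"roll": -0.12,"claw": 8},
    {"linear": [0,0,0],"roll": -0.16,"claw": 8},
    {"linear": [0,0,0],"roll": -0.16,"claw": 8},
    {"linear": [0,0,0],"roll": -0.16,"claw": 8},
  ],
)

```text
clock: 9.88
eef_pos: [0.6729, 0.0476, 0.0953]
ee_rot: [-0.464, 3.103, 0.003]
wrist_force: [4.3, 5.1, -4.2]
finger_gap: 0.0133
grasp_force: 97.0
```

```bash
python3 - <<'E'
from h import *
st(); goto(672,47,93); print(read_state()["moment"])
E
```

```text
{'clock': 9.883, 'eef_pos': [0.673, 0.048, 0.095], 'wrist_force': [4.342, 5.06, -4.202], 'finger_gap': 0.013, 'grasp_force': 96.956, 'joints': [-0.148, 0.556, 0.015, 1.494, -0.011, 1.087, 1.737]}
at [672.9  47.6  95.3] yaw 1.867 | lin [ 1.  -0.3  2.3] roll 0.000 j7 1.74 tilt 0.0051
[ 1.09753116 -0.96614729 -2.01292603]
```

The isolator is off, against its stop. I'll release it and go to the green stone.

Call:
carry_out(
  steps=[
    {"linear": [0,0,0],"roll": 0,"claw": 60},
    {"linear": [0,0,0],"roll": 0,"claw": 60},
    {"linear": [0,0,0],"roll": 0,"claw": 60},
    {"linear": [0,0,-40],"roll": 0,"claw": 60},
    {"linear": [0,0,-80],"roll": 0,"claw": 60},
  ],
)

```text
clock: 10.3
eef_pos: [0.6698, 0.0457, 0.1724]
ee_rot: [0.466, -3.102, 0.001]
wrist_force: [0.4, 0.3, 0.0]
finger_gap: 0.06
grasp_force: 0.0
```

Call:
carry_out(
  steps=[
    {"linear": [40,5,0],"roll": 0.1,"claw": 60},
    {"linear": [80,10,0],"roll": 0.13,"claw": 60},
    {"linear": [120,10,0],"roll": 0.13,"claw": 60},
    {"linear": [140,10,0],"roll": 0.13,"claw": 60},
    {"linear": [140,10,0],"roll": 0.13,"claw": 60},
  ],
)

```text
clock: 10.72
eef_pos: [0.5315, 0.0126, 0.1743]
ee_rot: [0.261, -3.131, 0.001]
wrist_force: [1.3, 0.0, -1.0]
finger_gap: 0.06
grasp_force: 0.0
```

```bash
python3 - <<'E'
from h import *
st(); goto(520,90,28,0.161+np.pi/2); im,d=capture("top"); cv2.imwrite("pics/top1.png",im[:,:,::-1]);np.savez("top1.npz",im=im,d=d)
C=cal("wrist"); w,d=capture("wrist"); np.savez("w5.npz",im=w,d=d,K=C[0],R=C[1],t=C[2])
cv2.imwrite("pics/m1.png",np.hstack([cv2.resize(im[150:350,160:460],(400,267)),cv2.resize(w,(400,300))[:267]])[:,:,::-1])
for k,lo,hi,z,roi in [("red",(0,120,60),(9,255,255),.014,(255,280,290,330)),("white",(0,0,190),(180,60,255),.014,(285,280,312,312)),("green",(45,100,60),(80,255,255),.014,(280,240,315,285)),("grey",(0,0,80),(180,60,200),.014,(370,190,400,228))]:
    print(k,blobs("top",im,lo,hi,z,roi=roi)[:2])
print("w green",blobs("wrist",w,(45,100,60),(80,255,255),.014,C=C))
print("w white",blobs("wrist",w,(0,0,180),(180,60,255),.014,C=C)[:3])
print("w red",blobs("wrist",w,(3,100,60),(9,200,200),.014,C=C)[:3])
E
```

```text
{'clock': 10.717, 'eef_pos': [0.531, 0.013, 0.174], 'wrist_force': [1.345, 0.04, -0.989], 'finger_gap': 0.06, 'grasp_force': 0.0, 'joints': [-0.144, 0.19, 0.038, 1.816, -0.007, 1.136, 1.633]}
at [531.5  12.6 174.3] yaw 1.737 | lin [ -1.5  78.3 146.2] roll 0.005 j7 1.63 tilt 0.0006
red [(407.4, 166.9, 69.4, 20.4, np.float64(-0.555), [267, 307], 172.0)]
white [(425.2, 86.8, 50.5, 17.7, np.float64(-0.403), [296, 300], 85.5)]
green [(518.2, 94.7, 65.1, 10.9, np.float64(0.129), [294, 265], 57.5)]
grey [(665.3, -149.9, 65.4, 19.4, np.float64(0.04), [386, 210], 153.5)]
w green [(520.0, 91.6, 70.2, 20.2, np.float64(0.168), [414, 228], 1915.5), (701.9, 467.6, 261.5, 58.5, np.float64(0.882), [612, 397], 1625.0), (700.4, 99.2, 10.6, 9.8, np.float64(-1.457), [372, 402], 57.5)]
w white [(434.7, 317.9, 192.7, 71.5, np.float64(0.052), [620, 212], 4752.5), (465.8, 16.3, 62.1, 32.0, np.float64(0.23), [335, 144], 2735.5), (435.8, 85.6, 68.8, 18.9, np.float64(-0.416), [430, 124], 1979.5)]
w red [(409.6, 167.5, 72.9, 23.6, np.float64(-0.549), [524, 120], 1864.5)]
```

View pics/m1.png

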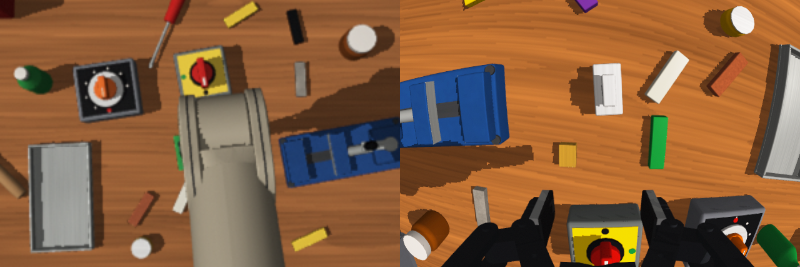

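The pointers now face the robot: the knob is at the red dot, and the isolator is off. The four stones have not moved. Picking the green stone.

Call:
carry_out(
  steps=[
    {"linear": [-1,39,5],"roll": 0,"claw": 50},
    {"linear": [-2,78,10],"roll": 0,"claw": 50},
    {"linear": [-2,78,45],"roll": 0,"claw": 50},
    {"linear": [-2,78,85],"roll": 0,"claw": 50},
    {"linear": [-2,78,115],"roll": 0,"claw": 50},
  ],
  newtons=60,
)

```text
clock: 11.23
eef_pos: [0.5239, 0.0933, 0.0563]
ee_rot: [-0.268, 3.13, 0.0]
wrist_force: [-0.1, -0.6, -1.3]
finger_gap: 0.05
grasp_force: 0.0
```

```bash
python3 - <<'E'
from h import *
goto(519.5,90.5,28,0.165+np.pi/2)
E
```

```text
at [523.9  93.3  56.3] yaw 1.741 | lin [ 4.8 -2.  28.3] roll 0.006 j7 1.47 tilt 0.0005
```

Call:
carry_out(
  steps=[
    {"linear": [4,-2,15],"roll": 0,"claw": 50},
    {"linear": [4,-2,28],"roll": 0,"claw": 50},
    {"linear": [4,-2,28],"roll": 0,"claw": 40},
    {"linear": [4,-2,28],"roll": 0,"claw": 15},
    {"linear": [4,-2,28],"roll": 0,"claw": 15},
  ],
)

```text
clock: 11.65
eef_pos: [0.5211, 0.0898, 0.0313]
ee_rot: [-0.264, 3.129, 0.001]
wrist_force: [-4.0, 0.1, 3.4]
finger_gap: 0.0177
grasp_force: 61.7
```

Call:
carry_out(
  steps=[
    {"linear": [0,0,0],"roll": 0,"claw": 10},
    {"linear": [0,0,0],"roll": 0,"claw": 10},
    {"linear": [0,0,0],"roll": 0,"claw": 10},
    {"linear": [0,0,0],"roll": 0,"claw": 10},
    {"linear": [0,0,-20],"roll": 0,"claw": 10},
  ],
)

```text
clock: 12.07
eef_pos: [0.5179, 0.0889, 0.048]
ee_rot: [0.264, -3.126, 0.001]
wrist_force: [-1.9, -0.9, -1.3]
finger_gap: 0.0178
grasp_force: 59.8
```

Call:
carry_out(
  steps=[
    {"linear": [0,0,-30],"roll": 0,"claw": 10},
    {"linear": [0,0,-70],"roll": 0,"claw": 10},
    {"linear": [0,0,-70],"roll": 0,"claw": 10},
    {"linear": [0,0,-70],"roll": 0,"claw": 10},
    {"linear": [0,0,-70],"roll": 0,"claw": 10},
  ],
)

```text
clock: 12.48
eef_pos: [0.5196, 0.0892, 0.1201]
ee_rot: [0.264, -3.13, -0.0]
wrist_force: [0.7, -0.3, -0.6]
finger_gap: 0.0177
grasp_force: 59.8
```

```bash
python3 - <<'E'
from h import *
a=.047; c=np.array([431.6,325.2]); u=np.array([np.cos(a),np.sin(a)]); v=np.array([-u[1],u[0]])
for dx,dy in [(45,22),(45,-22),(-45,22),(-45,-22)]: print((c+dx*u+dy*v).round(1))
st(); p=c+45*u+22*v; goto(*p,36,a+np.pi/2)
E
```

```text
[475.5 349.3]
[477.6 305.3]
[385.6 345.1]
[387.7 301.1]
{'clock': 12.483, 'eef_pos': [0.52, 0.089, 0.12], 'wrist_force': [0.702, -0.292, -0.61], 'finger_gap': 0.018, 'grasp_force': 59.764, 'joints': [-0.239, 0.242, -0.02, 1.877, 0.006, 1.022, 1.478]}
at [519.6  89.2 120.1] yaw 1.739 | lin [-1.000e-01  2.638e+02  8.410e+01] roll 0.121 j7 1.48 tilt 0.0001
```

Call:
carry_out(
  steps=[
    {"linear": [0,40,0],"roll": 0,"claw": 10},
    {"linear": [0,80,0],"roll": 0,"claw": 10},
    {"linear": [0,120,0],"roll": 0,"claw": 10},
    {"linear": [0,160,0],"roll": 0,"claw": 10},
    {"linear": [0,200,0],"roll": 0,"claw": 10},
  ],
)

```text
clock: 12.9
eef_pos: [0.4849, 0.2877, 0.1186]
ee_rot: [0.263, -3.128, 0.002]
wrist_force: [0.8, 0.2, -0.5]
finger_gap: 0.0177
grasp_force: 59.8
```

Call:
carry_out(
  steps=[
    {"linear": [0,40,0],"roll": 0.06,"claw": 10},
    {"linear": [0,64,10],"roll": 0.12,"claw": 10},
    {"linear": [0,64,40],"roll": 0.12,"claw": 10},
    {"linear": [0,64,50],"roll": 0.12,"claw": 10},
    {"linear": [0,64,50],"roll": 0.12,"claw": 10},
  ],
)

```text
clock: 13.32
eef_pos: [0.4735, 0.3471, 0.0659]
ee_rot: [0.076, -3.134, 0.008]
wrist_force: [0.9, -0.8, -0.1]
finger_gap: 0.0175
grasp_force: 59.8
```

```bash
python3 - <<'E'
from h import *
st(); goto(475.5,349.3,36,.047+np.pi/2)
E
```

```text
{'clock': 13.317, 'eef_pos': [0.473, 0.347, 0.066], 'wrist_force': [0.855, -0.83, -0.141], 'finger_gap': 0.018, 'grasp_force': 59.765, 'joints': [-0.599, 0.436, -0.136, 1.747, 0.069, 0.972, 0.857]}
at [473.5 347.1  65.9] yaw 1.619 | lin [-2.3  2.2 29.9] roll 0.002 j7 0.86 tilt 0.0082
```

Lower and release. Then go up and on toward the red stone (408.5, 167.2), which needs tool yaw 1.018.

Call:
carry_out(
  steps=[
    {"linear": [0,0,15],"roll": 0,"claw": 10},
    {"linear": [0,0,29],"roll": 0,"claw": 10},
    {"linear": [0,0,29],"roll": 0,"claw": 10},
    {"linear": [0,0,29],"roll": 0,"claw": 10},
    {"linear": [0,0,29],"roll": 0,"claw": 28},
  ],
)

```text
clock: 13.73
eef_pos: [0.4764, 0.3491, 0.0425]
ee_rot: [-0.074, 3.14, 0.001]
wrist_force: [0.3, 0.1, 0.3]
finger_gap: 0.0272
grasp_force: 0.0
```

Call:
carry_out(
  steps=[
    {"linear": [0,0,0],"roll": 0,"claw": 30},
    {"linear": [0,0,0],"roll": 0,"claw": 30},
    {"linear": [0,0,-20],"roll": 0,"claw": 30},
    {"linear": [0,0,-55],"roll": 0,"claw": 30},
    {"linear": [0,0,-90],"roll": 0,"claw": 50},
  ],
)

```text
clock: 14.15
eef_pos: [0.475, 0.3491, 0.1321]
ee_rot: [0.076, -3.139, 0.002]
wrist_force: [-0.0, 1.1, 0.3]
finger_gap: 0.0409
grasp_force: 0.0
```

```bash
python3 - <<'E'
from h import *
st(); goto(408.5,167.2,120,-.553+np.pi/2)
C=cal("wrist"); w,d=capture("wrist"); print("w green",blobs("wrist",w,(45,100,60),(80,255,255),.019,C=C)[:2])
E
```

```text
{'clock': 14.15, 'eef_pos': [0.475, 0.349, 0.132], 'wrist_force': [-0.03, 1.104, 0.275], 'finger_gap': 0.041, 'grasp_force': 0.0, 'joints': [-0.595, 0.359, -0.141, 1.697, 0.055, 1.091, 0.867]}
at [475.  349.1 132.1] yaw 1.619 | lin [  75.2 -178.4   12.4] roll 0.601 j7 0.87 tilt 0.0019
w green [(475.8, 349.8, 71.0, 19.7, np.float64(0.063), [317, 248], 2926.5), (627.1, 377.7, 13.8, 6.3, np.float64(-1.543), [339, 419], 55.5)]
```

Call:
carry_out(
  steps=[
    {"linear": [15,-36,0],"roll": 0.12,"claw": 50},
    {"linear": [30,-71,0],"roll": 0.24,"claw": 50},
    {"linear": [45,-107,0],"roll": 0.36,"claw": 50},
    {"linear": [60,-143,0],"roll": 0.48,"claw": 50},
    {"linear": [75,-178,0],"roll": 0.6,"claw": 50},
  ],
)

```text
clock: 14.62
eef_pos: [0.4087, 0.1666, 0.1317]
ee_rot: [0.865, 3.019, 0.002]
wrist_force: [0.7, -2.1, -0.3]
finger_gap: 0.0504
grasp_force: 0.0
```

Call:
carry_out(
  steps=[
    {"linear": [0,0,20],"roll": 0,"claw": 50},
    {"linear": [0,0,50],"roll": 0,"claw": 50},
    {"linear": [0,0,60],"roll": 0,"claw": 50},
    {"linear": [0,0,60],"roll": 0,"claw": 50},
    {"linear": [0,0,60],"roll": 0,"claw": 50},
  ],
)

```text
clock: 15.03
eef_pos: [0.4094, 0.1685, 0.0717]
ee_rot: [-0.855, -3.023, 0.001]
wrist_force: [-0.1, 0.9, 0.4]
finger_gap: 0.0499
grasp_force: 0.0
```

```bash
python3 - <<'E'
from h import *
st(); goto(408.5,167.2,28,-.553+np.pi/2)
C=cal("wrist"); w,d=capture("wrist"); print(blobs("wrist",w,(3,100,50),(9,200,200),.014,C=C)[:3])
print(blobs("wrist",w,(0,0,180),(180,60,255),.014,C=C)[:3])
E
```

```text
{'clock': 15.033, 'eef_pos': [0.409, 0.169, 0.072], 'wrist_force': [-0.109, 0.86, 0.376], 'finger_gap': 0.05, 'grasp_force': 0.0, 'joints': [-0.479, 0.142, -0.015, 2.121, 0.003, 0.88, 0.524]}
at [409.4 168.5  71.7] yaw 1.020 | lin [ 0.  -1.5 43.7] roll 0.002 j7 0.52 tilt 0.0006
[(408.4, 170.5, 71.8, 19.6, np.float64(-0.548), [316, 276], 4594.5)]
[(415.9, 314.6, 160.8, 87.4, np.float64(0.025), [507, 120], 10246.5), (335.0, 161.7, 41.3, 41.1, np.float64(-0.601), [222, 170], 5339.5)]
```

Call:
carry_out(
  steps=[
    {"linear": [0,0,25],"roll": 0,"claw": 50},
    {"linear": [0,0,43],"roll": 0,"claw": 50},
    {"linear": [0,0,43],"roll": 0,"claw": 40},
    {"linear": [0,0,43],"roll": 0,"claw": 15},
    {"linear": [0,0,43],"roll": 0,"claw": 10},
  ],
)

```text
clock: 15.5
eef_pos: [0.4102, 0.1688, 0.0299]
ee_rot: [0.855, 3.022, 0.002]
wrist_force: [-6.0, -1.3, 8.4]
finger_gap: 0.0182
grasp_force: 60.2
```

Call:
carry_out(
  steps=[
    {"linear": [0,0,0],"roll": 0,"claw": 10},
    {"linear": [0,0,0],"roll": 0,"claw": 10},
    {"linear": [0,0,0],"roll": 0,"claw": 10},
    {"linear": [0,0,-35],"roll": 0,"claw": 10},
    {"linear": [0,0,-70],"roll": 0,"claw": 10},
  ],
)

```text
clock: 15.92
eef_pos: [0.4082, 0.1677, 0.0988]
ee_rot: [-0.855, -3.021, 0.003]
wrist_force: [1.0, 0.1, -0.6]
finger_gap: 0.0183
grasp_force: 59.0
```

Call:
carry_out(
  steps=[
    {"linear": [0,0,-10],"roll": -0.12,"claw": 10},
    {"linear": [0,0,-20],"roll": -0.24,"claw": 10},
    {"linear": [0,0,-20],"roll": -0.36,"claw": 10},
    {"linear": [0,0,-20],"roll": -0.48,"claw": 10},
    {"linear": [0,0,-20],"roll": -0.6,"claw": 10},
  ],
)

```text
clock: 16.33
eef_pos: [0.4098, 0.1684, 0.1195]
ee_rot: [-0.085, 3.139, 0.001]
wrist_force: [-0.1, 0.3, -1.0]
finger_gap: 0.0181
grasp_force: 59.0
```

```bash
python3 - <<'E'
from h import *
st(); goto(477.6,305.3,66,.047+np.pi/2); goto(387.7,301.1,66,.047+np.pi/2)
E
```

```text
{'clock': 16.333, 'eef_pos': [0.41, 0.168, 0.12], 'wrist_force': [-0.084, 0.279, -0.986], 'finger_gap': 0.018, 'grasp_force': 58.959, 'joints': [-0.454, 0.068, -0.04, 2.081, 0.003, 0.99, 1.129]}
at [409.8 168.4 119.5] yaw 1.625 | lin [-75.1 133.   53.8] roll 0.007 j7 1.13 tilt 0.0021
at [409.8 168.4 119.5] yaw 1.625 | lin [ 14.9 133.7  53.6] roll 0.007 j7 1.13 tilt 0.0021
```

Call:
carry_out(
  steps=[
    {"linear": [4,38,0],"roll": 0,"claw": 10},
    {"linear": [8,76,0],"roll": 0,"claw": 10},
    {"linear": [12,114,0],"roll": 0,"claw": 10},
    {"linear": [15,134,20],"roll": 0,"claw": 10},
    {"linear": [15,134,50],"roll": 0,"claw": 10},
  ],
)

```text
clock: 16.75
eef_pos: [0.3881, 0.3083, 0.0713]
ee_rot: [-0.085, 3.135, 0.011]
wrist_force: [0.2, 0.2, -1.6]
finger_gap: 0.018
grasp_force: 59.0
```

Call:
carry_out(
  steps=[
    {"linear": [0,0,15],"roll": 0,"claw": 10},
    {"linear": [0,0,33],"roll": 0,"claw": 10},
    {"linear": [0,0,33],"roll": 0,"claw": 10},
    {"linear": [0,0,33],"roll": 0,"claw": 10},
    {"linear": [0,0,33],"roll": 0,"claw": 28},
  ],
)

```text
clock: 17.17
eef_pos: [0.3882, 0.3015, 0.0361]
ee_rot: [-0.076, 3.14, 0.001]
wrist_force: [0.4, -0.5, -0.3]
finger_gap: 0.0274
grasp_force: 0.0
```

Call:
carry_out(
  steps=[
    {"linear": [0,0,0],"roll": 0,"claw": 30},
    {"linear": [0,0,0],"roll": 0,"claw": 30},
    {"linear": [0,0,-20],"roll": 0,"claw": 30},
    {"linear": [0,0,-55],"roll": 0,"claw": 30},
    {"linear": [0,0,-90],"roll": 0,"claw": 50},
  ],
)

```text
clock: 17.58
eef_pos: [0.3872, 0.3006, 0.1261]
ee_rot: [0.076, -3.139, 0.002]
wrist_force: [1.0, -0.4, 0.6]
finger_gap: 0.0409
grasp_force: 0.0
```

```bash
python3 - <<'E'
from h import *
st(); goto(434.5,85,120,-.416+np.pi/2)
im,d=capture("top"); np.savez("top2.npz",im=im,d=d)
for k,lo,hi,z,roi in [("red",(0,110,50),(9,255,255),.019,(170,240,290,345)),("white",(0,0,190),(180,60,255),.014,(285,275,312,315)),("green",(45,100,60),(80,255,255),.019,(180,240,315,345)),("grey",(0,0,80),(180,60,200),.014,(370,190,400,228)),("brk",(0,0,100),(180,50,255),.026,(313,268,338,303))]:
    print(k,blobs("top",im,lo,hi,z,roi=roi)[:2])
E
```

```text
{'clock': 17.583, 'eef_pos': [0.387, 0.301, 0.126], 'wrist_force': [1.008, -0.38, 0.608], 'finger_gap': 0.041, 'grasp_force': 0.0, 'joints': [-0.614, 0.167, -0.15, 1.955, 0.029, 1.024, 0.842]}
at [387.2 300.6 126.1] yaw 1.619 | lin [ -36.9 -217.6    6.3] roll 0.464 j7 0.84 tilt 0.0020
red [(404.1, 300.1, 28.9, 18.3, np.float64(0.016), [216, 309], 76.5)]
white []
green [(474.6, 346.4, 66.6, 20.2, np.float64(0.065), [198, 282], 169.5)]
grey [(665.3, -149.9, 65.4, 19.4, np.float64(0.04), [386, 210], 153.5)]
brk [(462.6, 12.8, 57.7, 30.1, np.float64(0.219), [325, 286], 224.0)]
```

Call:
carry_out(
  steps=[
    {"linear": [-6,-38,0],"roll": 0.1,"claw": 50},
    {"linear": [-13,-76,0],"roll": 0.2,"claw": 50},
    {"linear": [-19,-114,0],"roll": 0.3,"claw": 50},
    {"linear": [-26,-152,0],"roll": 0.4,"claw": 50},
    {"linear": [-32,-185,0],"roll": 0.46,"claw": 50},
  ],
)

```text
clock: 18.05
eef_pos: [0.429, 0.1156, 0.1259]
ee_rot: [0.652, 3.072, 0.001]
wrist_force: [0.7, -0.5, 0.8]
finger_gap: 0.0502
grasp_force: 0.0
```

```bash
python3 - <<'E'
from h import *
st(); goto(434.5,85,72,-.416+np.pi/2)
C=cal("wrist"); w,d=capture("wrist"); cv2.imwrite("pics/w6.png",w[:,:,::-1])
print(blobs("wrist",w,(0,0,110),(180,75,255),.014,C=C)[:6])
im=np.load("top2.npz")["im"]; print(blobs("top",im,(0,0,90),(180,90,255),.014,roi=(270,275,315,330))); 
E
```

```text
{'clock': 18.05, 'eef_pos': [0.429, 0.116, 0.126], 'wrist_force': [0.659, -0.542, 0.8], 'finger_gap': 0.05, 'grasp_force': 0.0, 'joints': [-0.405, 0.059, 0.04, 2.075, -0.003, 1.005, 0.789]}
at [429.  115.6 125.9] yaw 1.152 | lin [-17.4 -25.7  53.9] roll -0.002 j7 0.79 tilt 0.0013
[(440.8, 325.3, 215.1, 100.9, np.float64(0.049), [566, 171], 18840.5), (333.9, 168.1, 41.0, 40.3, np.float64(0.967), [330, 81], 3338.0), (435.0, 85.8, 72.2, 20.4, np.float64(-0.414), [278, 272], 2804.5), (451.1, 10.7, 48.3, 26.9, np.float64(-1.228), [199, 327], 1102.0), (689.0, 283.8, 127.2, 72.8, np.float64(0.163), [573, 380], 604.5), (969.0, 427.4, 164.6, 58.6, np.float64(0.726), [623, 471], 526.0)]
[(433.1, 82.9, 70.2, 21.1, np.float64(-0.398), [299, 297], 174.5)]
```

White stone confirmed at (435, 85).

Call:
carry_out(
  steps=[
    {"linear": [-17,-26,0],"roll": 0,"claw": 50},
    {"linear": [-17,-26,30],"roll": 0,"claw": 50},
    {"linear": [-17,-26,50],"roll": 0,"claw": 50},
    {"linear": [-17,-26,50],"roll": 0,"claw": 50},
    {"linear": [-17,-26,50],"roll": 0,"claw": 50},
  ],
)

```text
clock: 18.52
eef_pos: [0.4334, 0.0873, 0.0753]
ee_rot: [-0.642, -3.074, 0.001]
wrist_force: [0.4, 0.0, 0.5]
finger_gap: 0.05
grasp_force: 0.0
```

Call:
carry_out(
  steps=[
    {"linear": [0,0,30],"roll": 0,"claw": 50},
    {"linear": [0,0,48],"roll": 0,"claw": 50},
    {"linear": [0,0,48],"roll": 0,"claw": 40},
    {"linear": [0,0,48],"roll": 0,"claw": 15},
    {"linear": [0,0,48],"roll": 0,"claw": 10},
  ],
)

```text
clock: 18.93
eef_pos: [0.435, 0.088, 0.0292]
ee_rot: [0.641, 3.074, 0.002]
wrist_force: [-5.8, -0.6, 8.8]
finger_gap: 0.018
grasp_force: 59.8
```

Call:
carry_out(
  steps=[
    {"linear": [0,0,0],"roll": 0,"claw": 10},
    {"linear": [0,0,0],"roll": 0,"claw": 10},
    {"linear": [0,0,0],"roll": 0,"claw": 10},
    {"linear": [0,0,-35],"roll": 0,"claw": 10},
    {"linear": [0,0,-70],"roll": 0,"claw": 10},
  ],
)

```text
clock: 19.35
eef_pos: [0.4329, 0.0871, 0.0981]
ee_rot: [-0.642, -3.073, 0.002]
wrist_force: [1.2, 0.4, -0.3]
finger_gap: 0.0182
grasp_force: 59.0
```

Call:
carry_out(
  steps=[
    {"linear": [0,0,-15],"roll": -0.12,"claw": 10},
    {"linear": [0,0,-20],"roll": -0.24,"claw": 10},
    {"linear": [0,0,-20],"roll": -0.36,"claw": 10},
    {"linear": [0,0,-20],"roll": -0.46,"claw": 10},
    {"linear": [0,0,-20],"roll": -0.46,"claw": 10},
  ],
)

```text
clock: 19.77
eef_pos: [0.4345, 0.0876, 0.1187]
ee_rot: [-0.083, 3.138, 0.001]
wrist_force: [0.1, -0.2, -0.6]
finger_gap: 0.0181
grasp_force: 59.0
```

```bash
python3 - <<'E'
from h import *
st(); goto(477.6,305.3,66,.047+np.pi/2)
E
```

```text
{'clock': 19.767, 'eef_pos': [0.434, 0.088, 0.119], 'wrist_force': [0.142, -0.228, -0.554], 'finger_gap': 0.018, 'grasp_force': 58.972, 'joints': [-0.352, 0.066, 0.052, 2.086, -0.004, 0.987, 1.325]}
at [434.5  87.6 118.7] yaw 1.624 | lin [-54.5 215.1  53. ] roll 0.006 j7 1.33 tilt 0.0023
```

Call:
carry_out(
  steps=[
    {"linear": [-10,39,0],"roll": 0,"claw": 10},
    {"linear": [-20,78,0],"roll": 0,"claw": 10},
    {"linear": [-30,117,0],"roll": 0,"claw": 10},
    {"linear": [-40,156,0],"roll": 0,"claw": 10},
    {"linear": [-50,194,0],"roll": 0,"claw": 10},
  ],
)

```text
clock: 20.18
eef_pos: [0.4748, 0.2859, 0.1182]
ee_rot: [-0.069, 3.14, 0.001]
wrist_force: [0.8, 0.2, 0.5]
finger_gap: 0.0182
grasp_force: 59.0
```

Call:
carry_out(
  steps=[
    {"linear": [-4,19,5],"roll": 0,"claw": 10},
    {"linear": [-4,19,40],"roll": 0,"claw": 10},
    {"linear": [-4,19,55],"roll": 0,"claw": 10},
    {"linear": [-4,19,55],"roll": 0,"claw": 10},
    {"linear": [-4,19,55],"roll": 0,"claw": 10},
  ],
)

```text
clock: 20.6
eef_pos: [0.4774, 0.3025, 0.0625]
ee_rot: [0.072, -3.14, 0.001]
wrist_force: [-0.1, 0.3, -0.6]
finger_gap: 0.018
grasp_force: 59.0
```

Call:
carry_out(
  steps=[
    {"linear": [0,0,15],"roll": 0,"claw": 10},
    {"linear": [0,0,27],"roll": 0,"claw": 10},
    {"linear": [0,0,27],"roll": 0,"claw": 10},
    {"linear": [0,0,27],"roll": 0,"claw": 10},
    {"linear": [0,0,27],"roll": 0,"claw": 28},
  ],
)

```text
clock: 21.02
eef_pos: [0.4781, 0.303, 0.0363]
ee_rot: [-0.075, 3.14, 0.001]
wrist_force: [-0.1, 0.6, -0.1]
finger_gap: 0.0276
grasp_force: 0.0
```

Call:
carry_out(
  steps=[
    {"linear": [0,0,0],"roll": 0,"claw": 30},
    {"linear": [0,0,0],"roll": 0,"claw": 30},
    {"linear": [0,0,-20],"roll": 0,"claw": 30},
    {"linear": [0,0,-55],"roll": 0,"claw": 30},
    {"linear": [0,0,-95],"roll": 0,"claw": 50},
  ],
)

```text
clock: 21.43
eef_pos: [0.4764, 0.302, 0.1301]
ee_rot: [0.076, -3.138, 0.003]
wrist_force: [0.6, 0.2, 0.9]
finger_gap: 0.0407
grasp_force: 0.0
```

```bash
python3 - <<'E'
from h import *
st(); goto(665.8,-149.9,130,.04+np.pi/2)
im,d=capture("top"); np.savez("top3.npz",im=im,d=d); C=cal("wrist"); w,d=capture("wrist")
cv2.imwrite("pics/m2.png",np.hstack([cv2.resize(im[150:350,160:460],(400,267)),cv2.resize(w,(400,300))[:267]])[:,:,::-1])
print(blobs("top",im,(0,0,80),(180,60,200),.014,roi=(360,185,410,235)))
E
```

```text
{'clock': 21.433, 'eef_pos': [0.476, 0.302, 0.13], 'wrist_force': [0.641, 0.201, 0.86], 'finger_gap': 0.041, 'grasp_force': 0.0, 'joints': [-0.583, 0.308, -0.073, 1.768, 0.025, 1.07, 0.954]}
at [476.4 302.  130.1] yaw 1.619 | lin [-1.674e+02 -4.605e+02  4.000e-01] roll 0.008 j7 0.95 tilt 0.0037
[(665.3, -149.9, 65.4, 19.4, np.float64(0.04), [386, 210], 153.5)]
```

View pics/m2.png

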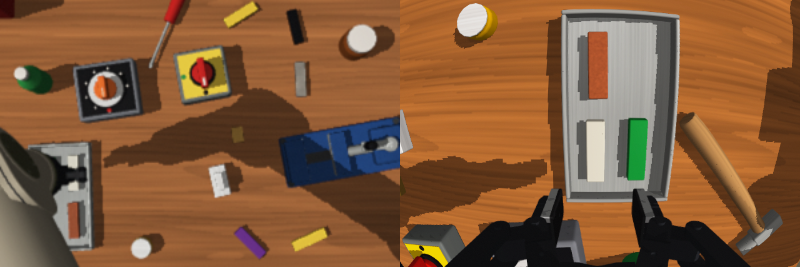

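Red, white and green lie flat in the tray. The grey stone is still at top-view pixel (386,210). It is neither black nor yellow, so it is the one to take.

Call:
carry_out(
  steps=[
    {"linear": [-11,-31,-15],"roll": 0,"claw": 50},
    {"linear": [-22,-62,-30],"roll": 0,"claw": 50},
    {"linear": [-34,-94,-40],"roll": 0,"claw": 50},
    {"linear": [-48,-132,-40],"roll": 0,"claw": 50},
    {"linear": [-61,-168,-40],"roll": 0,"claw": 50},
  ],
)

```text
clock: 21.95
eef_pos: [0.5477, 0.1364, 0.1717]
ee_rot: [-0.076, 3.138, 0.001]
wrist_force: [1.0, -0.4, -0.9]
finger_gap: 0.0501
grasp_force: 0.0
```

Call:
carry_out(
  steps=[
    {"linear": [-14,-38,0],"roll": 0,"claw": 50},
    {"linear": [-28,-76,0],"roll": 0,"claw": 50},
    {"linear": [-42,-114,0],"roll": 0,"claw": 50},
    {"linear": [-56,-152,0],"roll": 0,"claw": 50},
    {"linear": [-66,-182,0],"roll": 0,"claw": 50},
  ],
)

```text
clock: 22.37
eef_pos: [0.6222, -0.0444, 0.1708]
ee_rot: [-0.072, 3.14, -0.001]
wrist_force: [0.3, 0.4, -0.1]
finger_gap: 0.05
grasp_force: 0.0
```

Call:
carry_out(
  steps=[
    {"linear": [-14,-38,0],"roll": 0,"claw": 50},
    {"linear": [-28,-76,0],"roll": 0,"claw": 50},
    {"linear": [-40,-110,0],"roll": 0,"claw": 50},
    {"linear": [-40,-110,30],"roll": 0,"claw": 50},
    {"linear": [-40,-110,40],"roll": 0,"claw": 50},
  ],
)

```text
clock: 22.78
eef_pos: [0.6656, -0.1518, 0.1275]
ee_rot: [0.069, -3.139, 0.001]
wrist_force: [-1.1, 1.1, -1.4]
finger_gap: 0.05
grasp_force: 0.0
```

```bash
python3 - <<'E'
from h import *
st(); goto(665.8,-149.9,72,.04+np.pi/2)
C=cal("wrist"); w,d=capture("wrist"); cv2.imwrite("pics/w7.png",w[:,:,::-1])
print(blobs("wrist",w,(0,0,90),(180,65,190),.014,C=C)[:6])
E
```

```text
{'clock': 22.783, 'eef_pos': [0.666, -0.152, 0.128], 'wrist_force': [-1.098, 1.074, -1.382], 'finger_gap': 0.05, 'grasp_force': 0.0, 'joints': [0.032, 0.549, 0.175, 1.445, -0.098, 1.158, 1.836]}
at [ 665.6 -151.8  127.5] yaw 1.615 | lin [-0.4  1.9 55.5] roll 0.004 j7 1.84 tilt 0.0024
[(667.4, -148.1, 70.4, 19.2, np.float64(0.04), [320, 249], 2777.5), (956.9, -487.2, 409.6, 38.0, np.float64(-0.771), [52, 433], 2323.0), (514.7, -274.2, 52.9, 26.2, np.float64(1.559), [136, 25], 1551.0), (687.9, 85.5, 115.9, 111.4, np.float64(0.188), [570, 280], 1499.0), (770.6, -303.0, 84.8, 30.4, np.float64(-0.991), [137, 357], 1310.5), (525.8, -348.4, 68.9, 34.6, np.float64(1.162), [52, 48], 1232.5)]
```

View pics/w7.png

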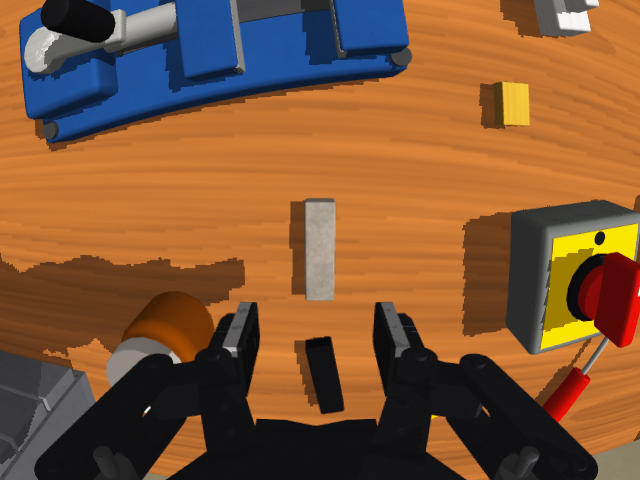

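The grey stone is at (320,249), between the pad lines, and the black look-alike (325,375) lies farther off. I'll go down on the grey one.

Call:
carry_out(
  steps=[
    {"linear": [-1,2,35],"roll": 0,"claw": 50},
    {"linear": [-1,2,65],"roll": 0,"claw": 50},
    {"linear": [-1,2,65],"roll": 0,"claw": 50},
    {"linear": [-1,2,80],"roll": 0,"claw": 50},
    {"linear": [-1,2,99],"roll": 0,"claw": 50},
  ],
)

```text
clock: 23.25
eef_pos: [0.6693, -0.1456, 0.0345]
ee_rot: [-0.078, 3.137, -0.0]
wrist_force: [-0.1, -0.8, 0.5]
finger_gap: 0.0502
grasp_force: 0.0
```

Call:
carry_out(
  steps=[
    {"linear": [0,0,0],"roll": 0,"claw": 40},
    {"linear": [0,0,0],"roll": 0,"claw": 25},
    {"linear": [0,0,0],"roll": 0,"claw": 10},
    {"linear": [0,0,0],"roll": 0,"claw": 10},
    {"linear": [0,0,0],"roll": 0,"claw": 10},
  ],
)

```text
clock: 23.67
eef_pos: [0.6686, -0.1464, 0.0337]
ee_rot: [-0.076, 3.138, 0.0]
wrist_force: [-3.0, 2.1, 8.5]
finger_gap: 0.0177
grasp_force: 59.5
```

Call:
carry_out(
  steps=[
    {"linear": [0,0,0],"roll": 0,"claw": 10},
    {"linear": [0,0,-30],"roll": 0,"claw": 10},
    {"linear": [0,0,-70],"roll": 0,"claw": 10},
    {"linear": [0,0,-105],"roll": 0,"claw": 10},
    {"linear": [0,0,-140],"roll": 0,"claw": 10},
  ],
)

```text
clock: 24.08
eef_pos: [0.6675, -0.1467, 0.1744]
ee_rot: [-0.075, 3.139, -0.0]
wrist_force: [1.0, -0.1, -0.7]
finger_gap: 0.0177
grasp_force: 58.8
```

```bash
python3 - <<'E'
from h import *
st(); goto(387,346,130,.047+np.pi/2)
E
```

```text
{'clock': 24.083, 'eef_pos': [0.668, -0.147, 0.174], 'wrist_force': [0.992, -0.096, -0.701], 'finger_gap': 0.018, 'grasp_force': 58.772, 'joints': [0.022, 0.509, 0.18, 1.401, -0.092, 1.238, 1.829]}
at [ 667.5 -146.7  174.4] yaw 1.619 | lin [256.6 505.6  43.9] roll 0.001 j7 1.83 tilt 0.0016
```

Call:
carry_out(
  steps=[
    {"linear": [17,34,0],"roll": 0,"claw": 10},
    {"linear": [34,68,0],"roll": 0,"claw": 10},
    {"linear": [51,102,0],"roll": 0,"claw": 10},
    {"linear": [68,135,0],"roll": 0,"claw": 10},
    {"linear": [86,169,0],"roll": 0,"claw": 10},
  ],
)

```text
clock: 24.5
eef_pos: [0.5726, 0.0193, 0.1725]
ee_rot: [-0.075, 3.139, 0.0]
wrist_force: [0.6, -0.3, -0.0]
finger_gap: 0.0173
grasp_force: 58.8
```

Call:
carry_out(
  steps=[
    {"linear": [17,34,0],"roll": 0,"claw": 10},
    {"linear": [34,68,0],"roll": 0,"claw": 10},
    {"linear": [51,102,0],"roll": 0,"claw": 10},
    {"linear": [68,135,0],"roll": 0,"claw": 10},
    {"linear": [86,169,0],"roll": 0,"claw": 10},
  ],
)

```text
clock: 24.92
eef_pos: [0.4786, 0.184, 0.1726]
ee_rot: [-0.075, 3.139, 0.001]
wrist_force: [1.0, -0.0, -0.4]
finger_gap: 0.0174
grasp_force: 58.8
```

Call:
carry_out(
  steps=[
    {"linear": [17,34,0],"roll": 0,"claw": 10},
    {"linear": [34,68,0],"roll": 0,"claw": 10},
    {"linear": [51,102,20],"roll": 0,"claw": 10},
    {"linear": [68,135,40],"roll": 0,"claw": 10},
    {"linear": [84,167,50],"roll": 0,"claw": 10},
  ],
)

```text
clock: 25.33
eef_pos: [0.3862, 0.3464, 0.1208]
ee_rot: [-0.075, 3.14, 0.0]
wrist_force: [0.7, -0.1, -1.4]
finger_gap: 0.0174
grasp_force: 58.8
```

Call:
carry_out(
  steps=[
    {"linear": [0,0,0],"roll": 0,"claw": 10},
    {"linear": [0,0,0],"roll": 0,"claw": 10},
    {"linear": [0,0,0],"roll": 0,"claw": 10},
    {"linear": [0,0,20],"roll": 0,"claw": 10},
    {"linear": [0,0,50],"roll": 0,"claw": 10},
  ],
)

```text
clock: 25.75
eef_pos: [0.3907, 0.3459, 0.0744]
ee_rot: [-0.071, 3.135, 0.007]
wrist_force: [1.2, -0.1, -1.1]
finger_gap: 0.0182
grasp_force: 58.8
```

```bash
python3 - <<'E'
from h import *
st(); goto(387,346,40,.047+np.pi/2)
E
```

```text
{'clock': 25.75, 'eef_pos': [0.391, 0.346, 0.074], 'wrist_force': [1.172, -0.077, -1.118], 'finger_gap': 0.018, 'grasp_force': 58.845, 'joints': [-0.672, 0.294, -0.159, 1.925, 0.059, 0.92, 0.756]}
at [390.7 345.9  74.4] yaw 1.616 | lin [ 3.9  0.1 34.3] roll -0.002 j7 0.76 tilt 0.0075
```

Call:
carry_out(
  steps=[
    {"linear": [2,0,17],"roll": 0,"claw": 10},
    {"linear": [2,0,34],"roll": 0,"claw": 10},
    {"linear": [2,0,34],"roll": 0,"claw": 10},
    {"linear": [2,0,34],"roll": 0,"claw": 10},
    {"linear": [2,0,34],"roll": 0,"claw": 28},
  ],
)

```text
clock: 26.17
eef_pos: [0.3866, 0.3449, 0.0384]
ee_rot: [-0.073, 3.14, 0.001]
wrist_force: [-0.4, -0.3, -0.2]
finger_gap: 0.0273
grasp_force: 0.0
```

Call:
carry_out(
  steps=[
    {"linear": [0,0,0],"roll": 0,"claw": 30},
    {"linear": [0,0,0],"roll": 0,"claw": 30},
    {"linear": [0,0,-20],"roll": 0,"claw": 30},
    {"linear": [0,0,-60],"roll": 0,"claw": 30},
    {"linear": [0,0,-100],"roll": 0,"claw": 50},
  ],
)

```text
clock: 26.58
eef_pos: [0.3847, 0.3446, 0.1381]
ee_rot: [0.076, -3.139, 0.002]
wrist_force: [2.4, 0.3, 1.1]
finger_gap: 0.041
grasp_force: 0.0
```

```bash
python3 - <<'E'
from h import *
st(); goto(470,20,150,.225+np.pi/2)
C=cal("wrist"); w,d=capture("wrist"); print(blobs("wrist",w,(0,0,90),(180,65,190),.019,C=C,roi=(230,100,420,330))[:6])
E
```

```text
{'clock': 26.583, 'eef_pos': [0.385, 0.345, 0.138], 'wrist_force': [2.35, 0.321, 1.113], 'finger_gap': 0.041, 'grasp_force': 0.0, 'joints': [-0.669, 0.207, -0.166, 1.879, 0.039, 1.061, 0.769]}
at [384.7 344.6 138.1] yaw 1.619 | lin [ -69.5 -328.3  -11.6] roll -0.177 j7 0.77 tilt 0.0025
[(389.7, 334.7, 122.3, 104.3, np.float64(0.04), [298, 241], 14707.5)]
```

Call:
carry_out(
  steps=[
    {"linear": [-8,-36,-4],"roll": 0,"claw": 60},
    {"linear": [-16,-72,-8],"roll": 0,"claw": 60},
    {"linear": [-24,-108,-12],"roll": 0,"claw": 60},
    {"linear": [-31,-144,-12],"roll": 0,"claw": 60},
    {"linear": [-37,-172,-12],"roll": 0,"claw": 60},
  ],
)

```text
clock: 27.05
eef_pos: [0.4314, 0.1725, 0.1502]
ee_rot: [-0.073, 3.139, 0.001]
wrist_force: [0.3, 0.1, -0.1]
finger_gap: 0.06
grasp_force: 0.0
```

Call:
carry_out(
  steps=[
    {"linear": [-8,-38,0],"roll": -0.09,"claw": 60},
    {"linear": [-16,-76,0],"roll": -0.18,"claw": 60},
    {"linear": [-24,-114,0],"roll": -0.18,"claw": 60},
    {"linear": [-32,-154,0],"roll": -0.18,"claw": 60},
    {"linear": [-32,-154,0],"roll": -0.18,"claw": 60},
  ],
)

```text
clock: 27.47
eef_pos: [0.4713, 0.0151, 0.1501]
ee_rot: [-0.343, 3.121, -0.004]
wrist_force: [-0.8, -1.0, -0.3]
finger_gap: 0.0598
grasp_force: 0.0
```

```bash
python3 - <<'E'
from h import *
st(); goto(463.5,13.5,80,.225+np.pi/2)
C=cal("wrist"); w,d=capture("wrist"); cv2.imwrite("pics/w8.png",w[:,:,::-1]); np.savez("w8.npz",im=w,d=d,K=C[0],R=C[1],t=C[2])
im,d=capture("top"); np.savez("top4.npz",im=im,d=d)
# tray check from top
for n,lo,hi in[("green",(45,100,60),(80,255,255)),("red",(0,110,50),(9,255,255))]: print(n,blobs("top",im,lo,hi,.019,roi=(180,252,236,340))[:1])
E
```

```text
{'clock': 27.467, 'eef_pos': [0.471, 0.015, 0.15], 'wrist_force': [-0.806, -1.03, -0.335], 'finger_gap': 0.06, 'grasp_force': 0.0, 'joints': [-0.249, 0.084, 0.124, 1.992, -0.009, 1.064, 1.669]}
at [471.3  15.1 150.1] yaw 1.790 | lin [ 8.1  0.3 70.1] roll -0.006 j7 1.67 tilt 0.0028
green [(474.6, 346.4, 66.6, 20.2, np.float64(0.065), [198, 282], 169.5)]
red [(385.9, 298.8, 66.0, 20.5, np.float64(0.083), [216, 316], 173.0)]
```

View pics/w8.png

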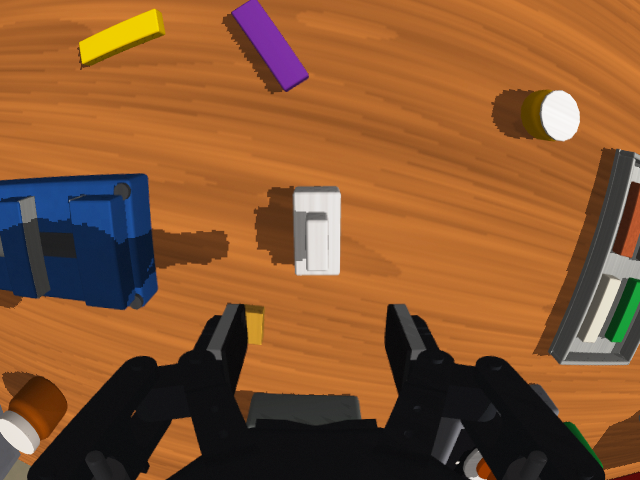

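The bracket stands foot-down: its foot spans (294,190) to (340,275) and its lug top is centred at (317,242), square to the view. The fixed jaw is at the left, around (98,250).

```bash
python3 - <<'E'
from h import *
z=np.load("w8.npz"); C=(z["K"],z["R"],z["t"]); im=z["im"]
m=(blobs("wrist",im,(0,0,150),(180,60,255),.026,C=C,roi=(285,180,350,285))); print(m)
L=plane("wrist",[(317,242)],.050,C)*1000; print("lug",L)
F=plane("wrist",[(294,194),(339,193),(340,275),(296,275)],.026,C)*1000; print(F.mean(0), np.arctan2(*(F[0]-F[3])[::-1]))
goto(*L[0],54,.225+np.pi/2)
E
```

```text
[(465.0, 15.4, 58.7, 30.8, np.float64(0.224), [319, 234], 2849.0)]
lug [[462.27073908  13.98841863]]
[465.33544628  14.87875601] -2.914431652055307
at [470.4  21.5 149.8] yaw 1.795 | lin [ 9.6 -5.5 95.8] roll -0.001 j7 1.66 tilt 0.0009
```

Call:
carry_out(
  steps=[
    {"linear": [8,-6,20],"roll": 0,"claw": 60},
    {"linear": [8,-6,50],"roll": 0,"claw": 60},
    {"linear": [8,-6,75],"roll": 0,"claw": 60},
    {"linear": [8,-6,88],"roll": 0,"claw": 60},
    {"linear": [8,-6,94],"roll": 0,"claw": 50},
  ],
)

```text
clock: 27.98
eef_pos: [0.4623, 0.0168, 0.0536]
ee_rot: [0.361, -3.118, -0.001]
wrist_force: [-0.8, 1.0, -0.4]
finger_gap: 0.0508
grasp_force: 0.0
```

Call:
carry_out(
  steps=[
    {"linear": [0,0,0],"roll": 0,"claw": 40},
    {"linear": [0,0,0],"roll": 0,"claw": 25},
    {"linear": [0,0,0],"roll": 0,"claw": 6},
    {"linear": [0,0,0],"roll": 0,"claw": 6},
    {"linear": [0,0,0],"roll": 0,"claw": 6},
  ],
)

```text
clock: 28.4
eef_pos: [0.4644, 0.0157, 0.0563]
ee_rot: [-0.358, 3.119, 0.001]
wrist_force: [-0.6, 0.4, 4.9]
finger_gap: 0.0124
grasp_force: 62.8
```

Call:
carry_out(
  steps=[
    {"linear": [0,0,0],"roll": 0,"claw": 6},
    {"linear": [0,0,0],"roll": 0,"claw": 6},
    {"linear": [0,0,-25],"roll": 0,"claw": 6},
    {"linear": [0,0,-60],"roll": 0,"claw": 6},
    {"linear": [0,0,-90],"roll": 0,"claw": 6},
  ],
)

```text
clock: 28.82
eef_pos: [0.463, 0.0153, 0.1466]
ee_rot: [0.357, -3.12, 0.0]
wrist_force: [0.9, 0.5, -1.8]
finger_gap: 0.0123
grasp_force: 61.9
```

```bash
python3 - <<'E'
from h import *
st(); goto(500,-100,160,.18+np.pi/2)
E
```

```text
{'clock': 28.817, 'eef_pos': [0.463, 0.015, 0.147], 'wrist_force': [0.923, 0.515, -1.829], 'finger_gap': 0.012, 'grasp_force': 61.891, 'joints': [-0.249, 0.073, 0.122, 2.013, -0.01, 1.057, 1.676]}
at [463.   15.3 146.6] yaw 1.799 | lin [  -9.9 -120.6  -13.4] roll 0.048 j7 1.68 tilt 0.0010
```

Call:
carry_out(
  steps=[
    {"linear": [-2,-38,-10],"roll": 0.048,"claw": 6},
    {"linear": [-4,-76,-20],"roll": 0.048,"claw": 6},
    {"linear": [-6,-114,-30],"roll": 0.048,"claw": 6},
    {"linear": [-8,-150,-40],"roll": 0.048,"claw": 6},
    {"linear": [-10,-180,-50],"roll": 0.048,"claw": 6},
  ],
)

```text
clock: 29.23
eef_pos: [0.5139, -0.1604, 0.196]
ee_rot: [-0.28, 3.129, -0.001]
wrist_force: [1.1, -0.1, -1.4]
finger_gap: 0.0125
grasp_force: 61.9
```

Call:
carry_out(
  steps=[
    {"linear": [0,0,0],"roll": 0,"claw": 6},
    {"linear": [0,0,0],"roll": 0,"claw": 6},
    {"linear": [0,0,0],"roll": 0,"claw": 6},
    {"linear": [0,0,0],"roll": 0,"claw": 6},
    {"linear": [0,0,0],"roll": 0,"claw": 6},
  ],
)

```text
clock: 29.65
eef_pos: [0.5138, -0.1563, 0.1949]
ee_rot: [0.286, -3.128, -0.001]
wrist_force: [0.0, -0.7, -2.3]
finger_gap: 0.0125
grasp_force: 61.9
```

```bash
python3 - <<'E'
from h import *
st(); C=cal("wrist"); w,d=capture("wrist"); np.savez("w9.npz",im=w,d=d,K=C[0],R=C[1],t=C[2])
cv2.imwrite("pics/w9.png",cv2.resize(w,(800,600),interpolation=cv2.INTER_CUBIC)[:,:,::-1])
E
```

```text
{'clock': 29.65, 'eef_pos': [0.514, -0.156, 0.195], 'wrist_force': [0.026, -0.707, -2.256], 'finger_gap': 0.012, 'grasp_force': 61.928, 'joints': [-0.045, 0.182, 0.285, 1.79, -0.055, 1.179, 2.01]}
```

View pics/w9.png

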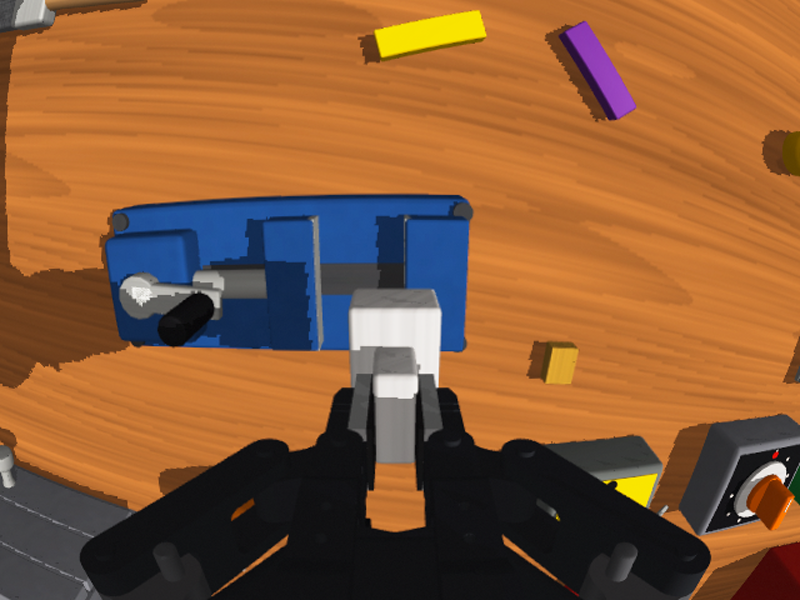

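Wrist view (800x600): the fixed jaw's face edge is the line x≈404 from (404,216) down, and the moving jaw's plate edge runs from (318,217) to (322,350). The crank hub is at (140,293), and the handle goes from its base at (205,300) to its top near (174,332).

```bash
python3 - <<'E'
from h import *
z=np.load("w9.npz"); C=(z["K"],z["R"],z["t"])
P=lambda l,h:plane("wrist",np.array(l)/1.25,h,C)*1000
fj=P([(404,216),(404,290)],.057); mj=P([(318,217),(322,350)],.057); bed=P([(117,212),(468,196),(466,350)],.035)
ang=lambda a:np.arctan2(*(a[0]-a[1])[::-1])%np.pi
print("fixed",fj.round(1),ang(fj)); print("moving",mj.round(1),ang(mj)); print("bed",bed.round(1)); print("bed yaw",ang(bed[:2])-np.pi/2,"w",np.hypot(*(bed[1]-bed[2])),"L",np.hypot(*(bed[1]-bed[0])))
print("fixed jaw outer",P([(468,217),(465,350)],.057).round(1))
print("handle top",P([(174,332)],.118),"hub",P([(140,293)],.08))
print("gearbox top",P([(107,238),(194,231)],.063).round(1))
# lug/foot seen in gripper
print("foot top front edge", P([(351,308),(440,308)],.195-.0563+.026).round(1))
im=np.load("top0.npz")["im"]
T=lambda l,h:plane("top",np.array(l)/2.66+np.array([175,145]),h)*1000
print("top fixed outer corners/bed",T([(518,292),(535,384),(754,247),(773,342)],.035).round(1)); print("top mj plate",T([(615,280),(632,360)],.057).round(1)); print("hub top",T([(742,298)],.08))
E
```

```text
fixed [[ 466.2 -159.4]
 [ 508.1 -151.4]] 0.18811613793583648
moving [[ 475.1 -206.4]
 [ 554.3 -193.1]] 0.1667147707879284
bed [[ 494.1 -350.8]
 [ 449.4 -123. ]
 [ 547.2 -101.8]]
bed yaw 0.19367466148930101 w 100.03644488037074 L 232.16995718981434
fixed jaw outer [[ 459.9 -124.2]
 [ 538.5 -107.9]]
handle top [[ 531.69488341 -262.27986165]] hub [[ 530.37680098 -303.66798678]]
gearbox top [[ 505.5 -339.7]
 [ 492.9 -277.6]]
foot top front edge [[ 487.1 -175.8]
 [ 481.6 -146.2]]
top fixed outer corners/bed [[ 544.4 -103.3]
 [ 454.5 -119.2]
 [ 588.8 -336.2]
 [ 495.5 -352.9]]
top mj plate [[ 555.1 -194.3]
 [ 478.3 -209.7]]
hub top [[ 536.9364984  -309.47726472]]
```

```bash
python3 - <<'E'
from h import *
goto(509.9,-174,110,.185+np.pi/2)
E
```

```text
at [ 513.9 -156.5  195. ] yaw 1.753 | lin [  7.1 -16.6  85. ] roll -0.003 j7 2.01 tilt 0.0008
```

Call:
carry_out(
  steps=[
    {"linear": [7,-17,0],"roll": 0,"claw": 6},
    {"linear": [7,-17,20],"roll": 0,"claw": 6},
    {"linear": [7,-17,40],"roll": 0,"claw": 6},
    {"linear": [7,-17,60],"roll": 0,"claw": 6},
    {"linear": [7,-17,70],"roll": 0,"claw": 6},
  ],
)

```text
clock: 30.12
eef_pos: [0.5091, -0.1746, 0.123]
ee_rot: [0.284, -3.126, -0.002]
wrist_force: [-0.4, 0.3, -1.8]
finger_gap: 0.0126
grasp_force: 61.9
```

Call:
carry_out(
  steps=[
    {"linear": [0,0,0],"roll": 0,"claw": 6},
    {"linear": [0,0,0],"roll": 0,"claw": 6},
    {"linear": [0,0,0],"roll": 0,"claw": 6},
    {"linear": [0,0,0],"roll": 0,"claw": 6},
    {"linear": [0,0,0],"roll": 0,"claw": 6},
  ],
)

```text
clock: 30.53
eef_pos: [0.5109, -0.1757, 0.1263]
ee_rot: [-0.283, 3.127, -0.001]
wrist_force: [-0.1, -0.1, -1.5]
finger_gap: 0.0127
grasp_force: 61.9
```

```bash
python3 - <<'E'
from h import *
st(); goto(509.9,-174,92,.185+np.pi/2); C=cal("wrist"); w,d=capture("wrist"); np.savez("w10.npz",im=w,d=d,K=C[0],R=C[1],t=C[2])
cv2.imwrite("pics/w10.png",cv2.resize(w[120:420,120:520],(800,600),interpolation=cv2.INTER_CUBIC)[:,:,::-1])
E
```

```text
{'clock': 30.533, 'eef_pos': [0.511, -0.176, 0.126], 'wrist_force': [-0.068, -0.08, -1.535], 'finger_gap': 0.013, 'grasp_force': 61.883, 'joints': [-0.009, 0.261, 0.293, 1.855, -0.087, 1.036, 2.069]}
at [ 510.9 -175.7  126.3] yaw 1.751 | lin [ 0.7  1.9 34.3] roll -0.005 j7 2.07 tilt 0.0017
```

View pics/w10.png

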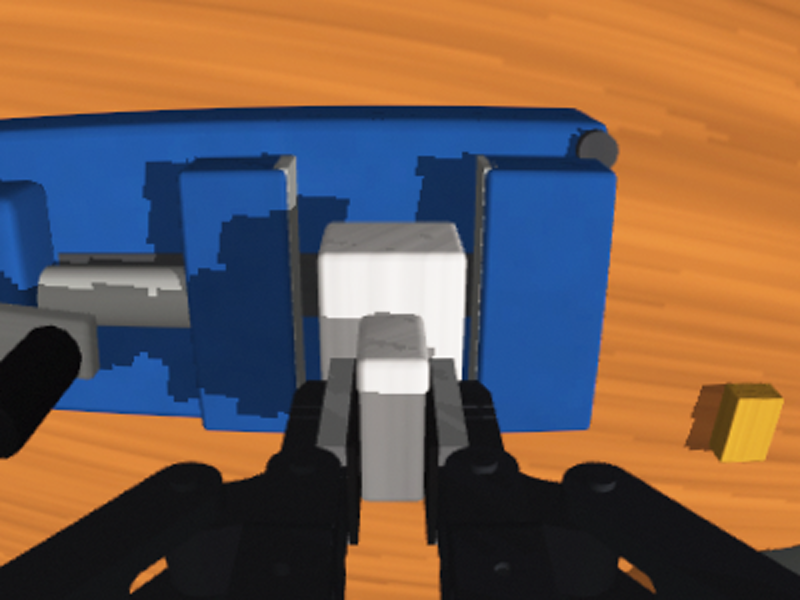

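The bracket's foot (319–465 px) is between the moving jaw's plate (300) and the fixed jaw's face (480), and parallel to them. Lowering it onto the bed.

Call:
carry_out(
  steps=[
    {"linear": [0,0,8],"roll": 0,"claw": 6},
    {"linear": [0,0,16],"roll": 0,"claw": 6},
    {"linear": [0,0,24],"roll": 0,"claw": 6},
    {"linear": [0,0,30],"roll": 0,"claw": 6},
    {"linear": [0,0,33],"roll": 0,"claw": 6},
  ],
)

```text
clock: 31.0
eef_pos: [0.5095, -0.1757, 0.0912]
ee_rot: [0.282, -3.127, -0.001]
wrist_force: [-16.3, 4.0, 35.8]
finger_gap: 0.0125
grasp_force: 67.1
```

Call:
carry_out(
  steps=[
    {"linear": [0,0,1],"roll": 0,"claw": 6},
    {"linear": [0,0,2],"roll": 0,"claw": 6},
    {"linear": [0,0,2],"roll": 0,"claw": 6},
    {"linear": [0,0,2],"roll": 0,"claw": 6},
    {"linear": [0,0,2],"roll": 0,"claw": 6},
  ],
)

```text
clock: 31.42
eef_pos: [0.5096, -0.1758, 0.0913]
ee_rot: [0.282, -3.128, -0.001]
wrist_force: [-9.8, 2.7, 19.0]
finger_gap: 0.0127
grasp_force: 64.5
```

```bash
python3 - <<'E'
from h import *
st(); goto(509.9,-174,92,.185+np.pi/2)
E
```

```text
{'clock': 31.417, 'eef_pos': [0.51, -0.176, 0.091], 'wrist_force': [-9.85, 2.714, 18.994], 'finger_gap': 0.013, 'grasp_force': 64.535, 'joints': [-0.001, 0.306, 0.287, 1.883, -0.104, 0.968, 2.083]}
at [ 509.6 -175.8   91.3] yaw 1.750 | lin [-0.6  1.7 -0.7] roll -0.005 j7 2.08 tilt 0.0015
```

The bracket is seated: TCP 91.3 is the 35 mm bed plus the 56.3 mm grip height, with bed contact felt. I'll release it and go to the crank handle.

Call:
carry_out(
  steps=[
    {"linear": [0,0,0],"roll": 0,"claw": 40},
    {"linear": [0,0,0],"roll": 0,"claw": 45},
    {"linear": [0,0,0],"roll": 0,"claw": 45},
    {"linear": [0,0,-35],"roll": 0,"claw": 45},
    {"linear": [0,0,-70],"roll": 0,"claw": 45},
  ],
)

```text
clock: 31.83
eef_pos: [0.5089, -0.1753, 0.1593]
ee_rot: [0.282, -3.124, -0.001]
wrist_force: [1.0, -0.7, 0.9]
finger_gap: 0.0448
grasp_force: 0.0
```

Call:
carry_out(
  steps=[
    {"linear": [0,0,-10],"roll": 0.12,"claw": 60},
    {"linear": [0,0,-20],"roll": 0.24,"claw": 60},
    {"linear": [0,0,-20],"roll": 0.36,"claw": 60},
    {"linear": [0,0,-20],"roll": 0.48,"claw": 60},
    {"linear": [0,0,-20],"roll": 0.6,"claw": 60},
  ],
)

```text
clock: 32.25
eef_pos: [0.5104, -0.1756, 0.1803]
ee_rot: [0.663, 3.07, 0.0]
wrist_force: [0.4, 0.5, 0.0]
finger_gap: 0.0601
grasp_force: 0.0
```

```bash
python3 - <<'E'
from h import *
st(); goto(531,-261,150); C=cal("wrist"); w,d=capture("wrist"); np.savez("w11.npz",im=w,d=d,K=C[0],R=C[1],t=C[2])
cv2.imwrite("pics/w11.png",w[:,:,::-1])
for b in blobs("wrist",w,(0,0,0),(180,255,30),.118,C=C,roi=(0,0,330,300))[:3]: print(b)
E
```

```text
{'clock': 32.25, 'eef_pos': [0.51, -0.176, 0.18], 'wrist_force': [0.434, 0.455, 0.05], 'finger_gap': 0.06, 'grasp_force': 0.0, 'joints': [-0.077, 0.203, 0.365, 1.805, -0.079, 1.148, 1.459]}
at [ 510.4 -175.6  180.3] yaw 1.145 | lin [-54.  -69.3  30.3] roll 0.000 j7 1.46 tilt 0.0005
```

View pics/w11.png

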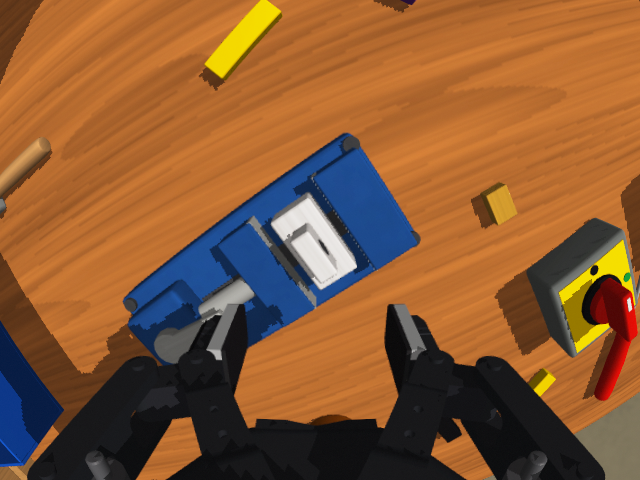

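The bracket stands square between the jaws (315,240). That was one picture beyond the allowed 14, so from here I'll work from numbers only. Now to the crank handle.

Call:
carry_out(
  steps=[
    {"linear": [-24,-30,0],"roll": 0,"claw": 38},
    {"linear": [-48,-60,0],"roll": 0,"claw": 38},
    {"linear": [-54,-69,0],"roll": 0,"claw": 38},
    {"linear": [-54,-69,10],"roll": 0,"claw": 38},
    {"linear": [-54,-69,20],"roll": 0,"claw": 38},
  ],
  newtons=40,
)

```text
clock: 32.72
eef_pos: [0.5314, -0.2611, 0.1594]
ee_rot: [0.653, 3.073, -0.0]
wrist_force: [-0.1, -0.5, -0.1]
finger_gap: 0.038
grasp_force: 0.0
```

Call:
carry_out(
  steps=[
    {"linear": [0,0,0],"roll": 0,"claw": 38},
    {"linear": [0,0,0],"roll": 0,"claw": 38},
    {"linear": [0,0,0],"roll": 0,"claw": 38},
    {"linear": [0,0,0],"roll": 0,"claw": 38},
    {"linear": [0,0,0],"roll": 0,"claw": 38},
  ],
)

```text
clock: 33.13
eef_pos: [0.5318, -0.2602, 0.1608]
ee_rot: [0.653, 3.072, 0.0]
wrist_force: [1.2, 0.0, 0.2]
finger_gap: 0.038
grasp_force: 0.0
```

```bash
python3 - <<'E'
from h import *
st(); goto(531.2,-261.3,106); C=cal("wrist"); w,d=capture("wrist"); np.savez("w12.npz",im=w,d=d,K=C[0],R=C[1],t=C[2])
im,dt=capture("top"); np.savez("top5.npz",im=im,d=dt)
# dark pixels near expected handle position in wrist view
e=proj("wrist",[[.5312,-.2613,.118],[.5312,-.2613,.08]],C); print(e.round(0))
x0,y0=(e.min(0)-35).astype(int); x1,y1=(e.max(0)+35).astype(int)
for b in blobs("wrist",w,(0,0,0),(180,255,38),.118,C=C,roi=(max(x0,0),max(y0,0),x1,y1))[:3]: print(b)
print("handle depth z:",[round(float(d[int(v),int(u)]),3) for u,v in e])
E
```

```text
{'clock': 33.133, 'eef_pos': [0.532, -0.26, 0.161], 'wrist_force': [1.151, 0.049, 0.21], 'finger_gap': 0.038, 'grasp_force': 0.0, 'joints': [0.045, 0.341, 0.406, 1.691, -0.147, 1.138, 1.644]}
at [ 531.8 -260.2  160.8] yaw 1.152 | lin [ 0.1 -1.3 54.8] roll 0.000 j7 1.64 tilt 0.0009
[[311. 297.]
 [312. 268.]]
(525.5, -260.5, 29.5, 16.5, np.float64(-0.414), [308, 286], 1574.0)
handle depth z: [0.177, 0.197]
```

Call:
carry_out(
  steps=[
    {"linear": [0,-1,15],"roll": 0,"claw": 38},
    {"linear": [0,-1,30],"roll": 0,"claw": 38},
    {"linear": [0,-1,45],"roll": 0,"claw": 38},
    {"linear": [0,-1,54],"roll": 0,"claw": 38},
    {"linear": [0,-1,54],"roll": 0,"claw": 38},
  ],
)

```text
clock: 33.65
eef_pos: [0.5301, -0.261, 0.1044]
ee_rot: [-0.654, -3.07, -0.001]
wrist_force: [-0.1, 0.7, -0.7]
finger_gap: 0.0378
grasp_force: 0.0
```

Call:
carry_out(
  steps=[
    {"linear": [0,0,0],"roll": 0,"claw": 30},
    {"linear": [0,0,0],"roll": 0,"claw": 20},
    {"linear": [0,0,0],"roll": 0,"claw": 8},
    {"linear": [0,0,0],"roll": 0,"claw": 8},
    {"linear": [0,0,0],"roll": 0,"claw": 8},
  ],
)

```text
clock: 34.07
eef_pos: [0.5309, -0.2635, 0.1074]
ee_rot: [0.657, 3.071, -0.003]
wrist_force: [-1.6, -5.3, -1.0]
finger_gap: 0.017
grasp_force: 39.1
```

```bash
cat >> h.py <<'E'
def circ(cx,cy,r,th0,dth,n,press=0):
    "rows for clockwise circle in tool axes from angle th0 (world), rel. to commanded pose ~ centre+r at th0"
    R=Rr.from_rotvec(read_state()["ee_rot"]).as_matrix(); a=np.arctan2(R[1,1],R[0,1])
    X=np.array([-np.sin(a),np.cos(a)]); Y=np.array([np.cos(a),np.sin(a)])
    p0=r*np.array([np.cos(th0),np.sin(th0)])
    for i in range(1,n+1):
        t=th0-dth*i; d=r*np.array([np.cos(t),np.sin(t)])-p0
        print(i,"th %.2f"%t,[round(float(d@X)),round(float(d@Y))],end="; " if i%5 else "\n")
        if i%5==0: p0=r*np.array([np.cos(t),np.sin(t)])
E
python3 - <<'E'
from h import *
st(); p=np.array(read_state()["eef_pos"])*1000; c=np.array([534.7,-305.2]); v=p[:2]-c; print(np.hypot(*v),np.arctan2(v[1],v[0]))
circ(*c,45,np.arctan2(v[1],v[0]),.25,20)
E
```

```text
{'clock': 34.067, 'eef_pos': [0.531, -0.263, 0.107], 'wrist_force': [-1.594, -5.257, -0.964], 'finger_gap': 0.017, 'grasp_force': 39.064, 'joints': [0.062, 0.401, 0.395, 1.737, -0.174, 1.035, 1.666]}
41.89957106519094 1.6613873232896832
1 th 1.41 [-10, 4]; 2 th 1.16 [-22, 6]; 3 th 0.91 [-33, 4]; 4 th 0.66 [-43, 1]; 5 th 0.41 [-52, -6]
6 th 0.16 [-7, -9]; 7 th -0.09 [-12, -19]; 8 th -0.34 [-15, -30]; 9 th -0.59 [-14, -41]; 10 th -0.84 [-11, -52]
11 th -1.09 [6, -10]; 12 th -1.34 [14, -17]; 13 th -1.59 [23, -23]; 14 th -1.84 [34, -26]; 15 th -2.09 [45, -27]
16 th -2.34 [11, 2]; 17 th -2.59 [21, 8]; 18 th -2.84 [29, 15]; 19 th -3.09 [36, 24]; 20 th -3.34 [40, 35]
```

Call:
carry_out(
  steps=[
    {"linear": [-10,4,0],"roll": 0,"claw": 8},
    {"linear": [-22,6,0],"roll": 0,"claw": 8},
    {"linear": [-33,4,0],"roll": 0,"claw": 8},
    {"linear": [-43,1,0],"roll": 0,"claw": 8},
    {"linear": [-52,-6,0],"roll": 0,"claw": 8},
  ],
)

```text
clock: 34.48
eef_pos: [0.5743, -0.2898, 0.1072]
ee_rot: [-0.656, -3.069, 0.002]
wrist_force: [-14.7, 0.4, 7.4]
finger_gap: 0.0169
grasp_force: 40.4
```

```bash
python3 - <<'E'
from h import *
st(); p=np.array(read_state()["eef_pos"])*1000
for c in ([534.7,-305.2],[534.5,-308]):
    v=p[:2]-c; print(np.hypot(*v),np.arctan2(v[1],v[0]))
# centre from two points on circle r=45
a=np.array([530.9,-263.5]); b=p[:2]; m=(a+b)/2; d=b-a; L=np.hypot(*d); n=np.array([d[1],-d[0]])/L; print("centre",m+n*np.sqrt(45**2-L*L/4), m-n*np.sqrt(45**2-L*L/4))
E
```

```text
{'clock': 34.483, 'eef_pos': [0.574, -0.29, 0.107], 'wrist_force': [-14.736, 0.352, 7.393], 'finger_gap': 0.017, 'grasp_force': 40.423, 'joints': [0.102, 0.509, 0.389, 1.59, -0.208, 1.088, 1.693]}
42.460525101858344 0.3716453808406787
43.737284861555125 0.42966546091008995
centre [ 533.31065643 -308.435384  ] [ 571.85113485 -244.84511981]
```

```bash
cat >> h.py <<'E'
def circ2(c,p0,th0,dth,n,r=45.,a=1.152):
    X=np.array([-np.sin(a),np.cos(a)]); Y=np.array([np.cos(a),np.sin(a)]); p0=np.array(p0,float)
    for i in range(1,n+1):
        t=th0-dth*i; q=np.array(c)+r*np.array([np.cos(t),np.sin(t)]); d=q-p0
        print([round(float(d@X)),round(float(d@Y))],end="; " if i%5 else "  th %.2f cmd %s\n"%(t,q.round(1)))
        if i%5==0: p0=p0+round(float(d@X))*X+round(float(d@Y))*Y
E
python3 - <<'E'
from h import *
circ2([533.3,-308.4],[576,-288],.43,.28,15)
E
```

```text
[-7, -12]; [-12, -23]; [-14, -36]; [-13, -48]; [-8, -60]  th -0.97 cmd [ 558.7 -345.5]
[8, -9]; [19, -16]; [31, -20]; [43, -21]; [55, -18]  th -2.37 cmd [ 501.  -339.8]
[11, 6]; [20, 15]; [26, 27]; [29, 39]; [28, 51]  th -3.77 cmd [ 496.9 -281.9]
```

Call:
carry_out(
  steps=[
    {"linear": [-7,-12,0],"roll": 0,"claw": 8},
    {"linear": [-12,-23,0],"roll": 0,"claw": 8},
    {"linear": [-14,-36,0],"roll": 0,"claw": 8},
    {"linear": [-13,-48,0],"roll": 0,"claw": 8},
    {"linear": [-8,-60,0],"roll": 0,"claw": 8},
  ],
)

```text
clock: 34.9
eef_pos: [0.5606, -0.3444, 0.1074]
ee_rot: [0.651, 3.072, 0.005]
wrist_force: [0.5, 9.8, 2.3]
finger_gap: 0.017
grasp_force: 40.1
```

Call:
carry_out(
  steps=[
    {"linear": [8,-9,0],"roll": 0,"claw": 8},
    {"linear": [19,-16,0],"roll": 0,"claw": 8},
    {"linear": [31,-20,0],"roll": 0,"claw": 8},
    {"linear": [43,-21,0],"roll": 0,"claw": 8},
    {"linear": [55,-18,0],"roll": 0,"claw": 8},
  ],
)

```text
clock: 35.32
eef_pos: [0.502, -0.3416, 0.1076]
ee_rot: [0.655, 3.068, -0.002]
wrist_force: [6.5, -3.3, -4.6]
finger_gap: 0.0168
grasp_force: 39.6
```

```bash
python3 - <<'E'
from h import *
st(); pts=np.array([[530.9,-263.5],[574.3,-289.8],np.array(read_state()["eef_pos"][:2])*1000])
A=np.c_[2*pts,np.ones(3)]; s=np.linalg.solve(A,(pts**2).sum(1)); print(s[:2],np.sqrt(s[2]+s[:2]@s[:2]))
v=pts[2]-[533.3,-308.4]; print(np.hypot(*v),np.arctan2(v[1],v[0]))
E
```

```text
{'clock': 35.317, 'eef_pos': [0.502, -0.342, 0.108], 'wrist_force': [6.53, -3.302, -4.566], 'finger_gap': 0.017, 'grasp_force': 39.608, 'joints': [0.192, 0.432, 0.414, 1.7, -0.196, 1.046, 1.82]}
[ 533.16271784 -308.72521086] 45.281779884835885
45.61253646707956 -2.32576724650648
```

Call:
carry_out(
  steps=[
    {"linear": [11,6,0],"roll": 0,"claw": 8},
    {"linear": [20,15,0],"roll": 0,"claw": 8},
    {"linear": [26,27,0],"roll": 0,"claw": 8},
    {"linear": [29,39,0],"roll": 0,"claw": 8},
    {"linear": [28,51,0],"roll": 0,"claw": 8},
  ],
)

```text
clock: 35.73
eef_pos: [0.4953, -0.2837, 0.1074]
ee_rot: [0.658, 3.072, -0.003]
wrist_force: [-3.9, -5.4, 1.4]
finger_gap: 0.0166
grasp_force: 40.2
```

```bash
python3 - <<'E'
from h import *
st(); v=np.array(read_state()["eef_pos"][:2])*1000-[533.2,-308.6]; print(np.hypot(*v),np.arctan2(v[1],v[0])-2*np.pi)
circ2([533.2,-308.6],[496.9,-281.9],-3.77,.2,15)
E
```

```text
{'clock': 35.733, 'eef_pos': [0.495, -0.284, 0.107], 'wrist_force': [-3.95, -5.443, 1.411], 'finger_gap': 0.017, 'grasp_force': 40.227, 'joints': [0.102, 0.358, 0.404, 1.795, -0.16, 1.02, 1.715]}
45.35867895942597 -3.723792254477174
[-3, 8]; [-7, 16]; [-13, 23]; [-20, 28]; [-28, 32]  th -4.77 cmd [ 535.8 -263.7]
[-9, 3]; [-18, 3]; [-27, 2]; [-35, -1]; [-43, -6]  th -5.77 cmd [ 572.4 -286.5]
[-6, -6]; [-12, -13]; [-16, -21]; [-18, -30]; [-18, -39]  th -6.77 cmd [ 573.  -329.7]
```

Call:
carry_out(
  steps=[
    {"linear": [-3,8,0],"roll": 0,"claw": 8},
    {"linear": [-7,16,0],"roll": 0,"claw": 8},
    {"linear": [-13,23,0],"roll": 0,"claw": 8},
    {"linear": [-20,28,0],"roll": 0,"claw": 8},
    {"linear": [-28,32,0],"roll": 0,"claw": 8},
  ],
)

```text
clock: 36.15
eef_pos: [0.535, -0.2637, 0.1073]
ee_rot: [-0.654, -3.072, -0.002]
wrist_force: [-5.7, 0.7, 4.3]
finger_gap: 0.0166
grasp_force: 40.6
```

```bash
python3 - <<'E'
from h import *
st(); v=np.array(read_state()["eef_pos"][:2])*1000-[533.2,-308.6]; print(np.hypot(*v),np.arctan2(v[1],v[0])-2*np.pi)
C=cal("wrist"); w,d=capture("wrist"); np.savez("w13.npz",im=w,d=d,K=C[0],R=C[1],t=C[2])
print(blobs("wrist",w,(0,0,120),(180,60,255),.061,C=C)[:4])
E
```

```text
{'clock': 36.15, 'eef_pos': [0.535, -0.264, 0.107], 'wrist_force': [-5.737, 0.702, 4.326], 'finger_gap': 0.017, 'grasp_force': 40.627, 'joints': [0.071, 0.411, 0.385, 1.724, -0.175, 1.043, 1.667]}
44.94372824985935 -4.753559654418603
[(508.1, -171.7, 62.5, 32.0, np.float64(0.184), [466, 167], 7399.0), (521.0, -247.7, 61.6, 16.2, np.float64(-1.387), [334, 256], 3701.5), (545.8, -286.5, 31.8, 7.4, np.float64(-0.523), [283, 326], 521.0), (557.9, -252.9, 27.9, 7.2, np.float64(-0.28), [350, 323], 481.5)]
```

```bash
python3 - <<'E'
from h import *
circ2([533.2,-308.6],[535.8,-263.7],-4.77,.1,15)
E
```

```text
[-4, 1]; [-9, 2]; [-13, 3]; [-18, 3]; [-22, 2]  th -5.27 cmd [ 557.  -270.4]
[-5, 0]; [-9, -2]; [-13, -3]; [-17, -5]; [-21, -8]  th -5.77 cmd [ 572.4 -286.5]
[-3, -3]; [-6, -6]; [-9, -9]; [-12, -13]; [-14, -17]  th -6.27 cmd [ 578.2 -308. ]
```

Call:
carry_out(
  steps=[
    {"linear": [-4,1,0],"roll": 0,"claw": 8},
    {"linear": [-9,2,0],"roll": 0,"claw": 8},
    {"linear": [-13,3,0],"roll": 0,"claw": 8},
    {"linear": [-18,3,0],"roll": 0,"claw": 8},
    {"linear": [-22,2,0],"roll": 0,"claw": 8},
  ],
)

```text
clock: 36.62
eef_pos: [0.5567, -0.2706, 0.1074]
ee_rot: [0.653, 3.072, 0.003]
wrist_force: [-2.0, 6.9, 5.8]
finger_gap: 0.0172
grasp_force: 40.8
```

```bash
cat >> h.py <<'E'
def tang():
    s=read_state(); v=np.array(s["eef_pos"][:2])*1000-[533.2,-308.6]; th=np.arctan2(v[1],v[0]); f=np.array(s["wrist_force"][:2])
    print("r %.1f th %.3f"%(np.hypot(*v),th-2*np.pi),"Ftan(anticw+) %.1f Frad %.1f"%(f@[-np.sin(th),np.cos(th)],f@[np.cos(th),np.sin(th)]),"pos",s["eef_pos"].round(4) if hasattr(s["eef_pos"],"round") else s["eef_pos"],s["finger_gap"],s["grasp_force"],s["clock"])
E
python3 -c "
from h import *
tang()"
```

```text
r 44.6 th -5.266 Ftan(anticw+) 5.3 Frad 4.8 pos [ 0.5567 -0.2706  0.1074] 0.017154971333387895 40.75704038143158 36.6167
```

Call:
carry_out(
  steps=[
    {"linear": [-5,0,0],"roll": 0,"claw": 8},
    {"linear": [-9,-2,0],"roll": 0,"claw": 8},
    {"linear": [-13,-3,0],"roll": 0,"claw": 8},
    {"linear": [-17,-5,0],"roll": 0,"claw": 8},
    {"linear": [-21,-8,0],"roll": 0,"claw": 8},
  ],
  newtons=60,
)

```text
clock: 37.03
eef_pos: [0.5723, -0.2869, 0.1074]
ee_rot: [0.654, 3.073, 0.002]
wrist_force: [-2.6, 4.0, 5.2]
finger_gap: 0.0166
grasp_force: 58.6
```

```bash
python3 -c "
from h import *
tang()"
```

```text
r 44.7 th -5.775 Ftan(anticw+) 4.7 Frad -0.3 pos [ 0.5723 -0.2869  0.1074] 0.016616668679549362 58.62649440765381 37.0333
```

Call:
carry_out(
  steps=[
    {"linear": [-3,-3,0],"roll": 0,"claw": 8},
    {"linear": [-6,-6,0],"roll": 0,"claw": 8},
    {"linear": [-9,-9,0],"roll": 0,"claw": 8},
    {"linear": [-12,-13,0],"roll": 0,"claw": 8},
    {"linear": [-14,-17,0],"roll": 0,"claw": 8},
  ],
)

```text
clock: 37.45
eef_pos: [0.578, -0.308, 0.1073]
ee_rot: [-0.654, -3.073, -0.003]
wrist_force: [-4.7, 4.5, 6.1]
finger_gap: 0.0165
grasp_force: 58.7
```

```bash
python3 -c "
from h import *
tang(); circ2([533.2,-308.6],[578.2,-308],-6.27,.1,10)
C=cal('wrist'); w,d=capture('wrist'); np.savez('w14.npz',im=w,d=d,K=C[0],R=C[1],t=C[2])
print(blobs('wrist',w,(0,0,120),(180,60,255),.061,C=C)[:4])"
```

```text
r 44.8 th -6.270 Ftan(anticw+) 4.6 Frad -4.6 pos [ 0.578  -0.308   0.1073] 0.01651060194166068 58.68513464927673 37.45
[-2, -4]; [-3, -9]; [-4, -13]; [-4, -17]; [-4, -22]  th -6.77 cmd [ 573.  -329.7]
[1, -4]; [1, -9]; [3, -13]; [5, -17]; [7, -21]  th -7.27 cmd [ 558.  -346.1]
[(507.7, -163.5, 60.0, 41.3, np.float64(0.185), [523, 56], 6979.0), (565.4, -314.7, 85.0, 34.6, np.float64(-0.212), [286, 272], 5805.5), (523.1, -247.3, 64.9, 15.8, np.float64(-1.389), [387, 141], 4637.0), (600.6, -297.5, 27.4, 6.9, np.float64(-0.277), [350, 323], 473.0)]
```

Call:
carry_out(
  steps=[
    {"linear": [-2,-4,0],"roll": 0,"claw": 8},
    {"linear": [-3,-9,0],"roll": 0,"claw": 8},
    {"linear": [-4,-13,0],"roll": 0,"claw": 8},
    {"linear": [-4,-17,0],"roll": 0,"claw": 8},
    {"linear": [-4,-22,0],"roll": 0,"claw": 8},
  ],
)

```text
clock: 37.92
eef_pos: [0.5734, -0.3285, 0.1073]
ee_rot: [0.652, 3.072, 0.005]
wrist_force: [-1.1, 11.0, 6.8]
finger_gap: 0.0165
grasp_force: 58.7
```

```bash
python3 -c "
from h import *
tang()"
```

```text
r 44.9 th -6.742 Ftan(anticw+) 9.4 Frad -5.9 pos [ 0.5734 -0.3285  0.1073] 0.016515610163479306 58.74288260936737 37.9167
```

Call:
carry_out(
  steps=[
    {"linear": [0,-2,0],"roll": 0,"claw": 8},
    {"linear": [1,-4,0],"roll": 0,"claw": 8},
    {"linear": [1,-6,0],"roll": 0,"claw": 8},
    {"linear": [1,-9,0],"roll": 0,"claw": 8},
    {"linear": [1,-9,0],"roll": 0,"claw": 8},
  ],
)

```text
clock: 38.33
eef_pos: [0.5701, -0.3343, 0.1074]
ee_rot: [0.649, 3.072, 0.009]
wrist_force: [0.9, 13.3, 6.1]
finger_gap: 0.0163
grasp_force: 58.8
```

```bash
python3 -c "
from h import *
tang()"
```

```text
r 45.0 th -6.891 Ftan(anticw+) 11.4 Frad -6.8 pos [ 0.5701 -0.3343  0.1074] 0.01629067044050286 58.76010060310364 38.3333
```

Call:
carry_out(
  steps=[
    {"linear": [1,-2,0],"roll": 0,"claw": 8},
    {"linear": [2,-4,0],"roll": 0,"claw": 8},
    {"linear": [3,-6,0],"roll": 0,"claw": 8},
    {"linear": [4,-8,0],"roll": 0,"claw": 8},
    {"linear": [4,-8,0],"roll": 0,"claw": 8},
  ],
)

```text
clock: 38.75
eef_pos: [0.5659, -0.3391, 0.1076]
ee_rot: [0.645, 3.068, 0.009]
wrist_force: [12.3, 11.7, -0.7]
finger_gap: 0.0165
grasp_force: 58.5
```

```bash
python3 -c "
from h import *
tang()"
```

```text
r 44.7 th -7.034 Ftan(anticw+) 17.0 Frad 1.1 pos [ 0.5659 -0.3391  0.1076] 0.0165385152063258 58.467562794685364 38.75
```

Call:
carry_out(
  steps=[
    {"linear": [1,-2,0],"roll": 0,"claw": 8},
    {"linear": [3,-3,0],"roll": 0,"claw": 8},
    {"linear": [4,-5,0],"roll": 0,"claw": 8},
    {"linear": [6,-6,0],"roll": 0,"claw": 8},
    {"linear": [6,-6,0],"roll": 0,"claw": 8},
  ],
)

```text
clock: 39.17
eef_pos: [0.5607, -0.3431, 0.108]
ee_rot: [0.643, 3.062, 0.005]
wrist_force: [25.9, 3.5, -10.0]
finger_gap: 0.0162
grasp_force: 58.8
```

```bash
python3 -c "
from h import *
tang()"
```

```text
r 44.2 th -7.181 Ftan(anticw+) 22.4 Frad 13.4 pos [ 0.5607 -0.3431  0.108 ] 0.01622385265124141 58.78517925739288 39.1667
```

Call:
carry_out(
  steps=[
    {"linear": [0,-2,0],"roll": 0,"claw": 8},
    {"linear": [0,-4,0],"roll": 0,"claw": 8},
    {"linear": [0,-6,0],"roll": 0,"claw": 8},
    {"linear": [0,-6,0],"roll": 0,"claw": 8},
    {"linear": [0,-6,0],"roll": 0,"claw": 8},
  ],
)

```text
clock: 39.58
eef_pos: [0.5582, -0.3458, 0.1077]
ee_rot: [0.641, 3.066, 0.012]
wrist_force: [20.0, 15.2, -3.5]
finger_gap: 0.0166
grasp_force: 59.4
```

```bash
python3 -c "
from h import *
tang()"
```

```text
r 44.8 th -7.263 Ftan(anticw+) 25.1 Frad -1.4 pos [ 0.5582 -0.3458  0.1077] 0.01657237633936159 59.40231263637543 39.5833
```

The jaw is tight, at 25 N on the handle against 5 N running free. I'll release it and go up.

Call:
carry_out(
  steps=[
    {"linear": [0,0,0],"roll": 0,"claw": 38},
    {"linear": [0,0,0],"roll": 0,"claw": 38},
    {"linear": [0,0,0],"roll": 0,"claw": 38},
    {"linear": [0,0,-30],"roll": 0,"claw": 38},
    {"linear": [0,0,-70],"roll": 0,"claw": 38},
  ],
)

```text
clock: 40.0
eef_pos: [0.5497, -0.3484, 0.1728]
ee_rot: [-0.648, -3.066, -0.007]
wrist_force: [1.1, -0.3, 0.7]
finger_gap: 0.0379
grasp_force: 0.0
```

Call:
carry_out(
  steps=[
    {"linear": [0,0,-20],"roll": -0.12,"claw": 60},
    {"linear": [0,0,-30],"roll": -0.24,"claw": 60},
    {"linear": [0,0,-30],"roll": -0.36,"claw": 60},
    {"linear": [0,0,-30],"roll": -0.48,"claw": 60},
    {"linear": [0,0,-30],"roll": -0.6,"claw": 60},
  ],
)

```text
clock: 40.42
eef_pos: [0.5509, -0.3528, 0.2074]
ee_rot: [-0.292, 3.126, -0.002]
wrist_force: [-0.0, 1.6, 0.2]
finger_gap: 0.0599
grasp_force: 0.0
```

```bash
python3 - <<'E'
from h import *
st(); goto(672,47.3,200,.185+np.pi/2)
im,d=capture("top"); np.savez("top6.npz",im=im,d=d)
for k,lo,hi,z,roi in [("red",(0,110,50),(9,255,255),.019,(180,252,236,340)),("green",(45,100,60),(80,255,255),.019,(180,252,236,340)),("offcut",(17,100,100),(24,255,255),.014,(330,240,350,260)),("iso red",(0,150,60),(6,255,255),.098,(290,180,335,230)),("brk",(0,0,120),(180,50,255),.061,(378,235,412,285))]:
    print(k,blobs("top",im,lo,hi,z,roi=roi)[:2])
d0=np.load("top0.npz")["d"]
ch=(np.abs(cv2.absdiff(im,np.load("top0.npz")["im"]).max(2))>40).astype(np.uint8)
for n,x0,y0,x1,y1 in [("jar",415,165,447,198),("blk",373,155,390,185),("yel1",325,148,358,172),("pur",333,318,362,345),("yel2",375,318,410,340),("tin",255,325,280,347),("scr",270,128,310,205),("oil",168,195,202,225),("brush",468,322,550,348)]: print(n,round(ch[y0:y1,x0:x1].mean(),2),end=" ")
# tray interior segmentation
T=im[255:340,183:230]; print("tray white px",int(((T.min(2)>195)).sum()))
C=cal("wrist"); w,dd=capture("wrist"); np.savez("w15.npz",im=w,d=dd,K=C[0],R=C[1],t=C[2]); print(blobs("wrist",w,(0,0,150),(180,60,255),.061,C=C)[:3])
E
```

```text
{'clock': 40.417, 'eef_pos': [0.551, -0.353, 0.207], 'wrist_force': [-0.022, 1.635, 0.153], 'finger_gap': 0.06, 'grasp_force': 0.0, 'joints': [0.267, 0.429, 0.314, 1.46, -0.135, 1.271, 2.351]}
at [ 550.9 -352.8  207.4] yaw 1.757 | lin [-193.   370.8    7.3] roll 0.001 j7 2.35 tilt 0.0020
red [(386.0, 298.5, 65.1, 20.9, np.float64(0.017), [216, 316], 174.0)]
green [(474.6, 346.6, 66.6, 19.9, np.float64(0.065), [198, 282], 166.5)]
offcut [(553.9, -23.9, 29.3, 21.3, np.float64(0.001), [339, 251], 74.0)]
iso red [(665.9, 45.7, 46.0, 37.0, np.float64(0.784), [312, 206], 166.0)]
brk [(506.0, -168.3, 59.4, 31.4, np.float64(0.174), [396, 269], 236.5)]
jar 0.0 blk 0.0 yel1 0.0 pur 0.37 yel2 0.05 tin 0.76 scr 0.01 oil 0.0 brush 0.45 tray white px 2
[(552.3, -309.1, 55.4, 27.3, np.float64(-0.345), [371, 245], 1696.0), (521.6, -247.4, 65.7, 12.8, np.float64(-1.391), [454, 225], 1122.5), (515.9, -159.2, 41.5, 40.5, np.float64(-1.388), [548, 246], 664.0)]
```

Call:
carry_out(
  steps=[
    {"linear": [-16,32,0],"roll": 0,"claw": 60},
    {"linear": [-32,64,0],"roll": 0,"claw": 60},
    {"linear": [-50,96,0],"roll": 0,"claw": 60},
    {"linear": [-66,128,0],"roll": 0,"claw": 60},
    {"linear": [-80,155,0],"roll": 0,"claw": 60},
  ],
)

```text
clock: 40.93
eef_pos: [0.6023, -0.1829, 0.2067]
ee_rot: [-0.277, 3.128, 0.001]
wrist_force: [0.9, 0.4, 0.4]
finger_gap: 0.0598
grasp_force: 0.0
```

Call:
carry_out(
  steps=[
    {"linear": [-16,32,0],"roll": 0,"claw": 60},
    {"linear": [-32,64,0],"roll": 0,"claw": 60},
    {"linear": [-50,96,0],"roll": 0,"claw": 60},
    {"linear": [-66,128,0],"roll": 0,"claw": 60},
    {"linear": [-80,155,0],"roll": 0,"claw": 60},
  ],
)

```text
clock: 41.35
eef_pos: [0.6531, -0.0159, 0.2067]
ee_rot: [-0.277, 3.128, 0.001]
wrist_force: [-0.2, -0.2, 0.1]
finger_gap: 0.06
grasp_force: 0.0
```

Call:
carry_out(
  steps=[
    {"linear": [-16,32,10],"roll": 0,"claw": 60},
    {"linear": [-33,61,20],"roll": 0,"claw": 60},
    {"linear": [-33,61,40],"roll": 0,"claw": 60},
    {"linear": [-33,61,47],"roll": 0,"claw": 60},
    {"linear": [-33,61,47],"roll": 0,"claw": 60},
  ],
)

```text
clock: 41.77
eef_pos: [0.673, 0.0466, 0.1573]
ee_rot: [0.277, -3.126, 0.001]
wrist_force: [-0.4, -0.6, -1.0]
finger_gap: 0.0598
grasp_force: 0.0
```

Call:
carry_out(
  steps=[
    {"linear": [0,0,0],"roll": 0,"claw": 60},
    {"linear": [0,0,0],"roll": 0,"claw": 60},
    {"linear": [0,0,0],"roll": 0,"claw": 60},
    {"linear": [0,0,0],"roll": 0,"claw": 60},
    {"linear": [0,0,0],"roll": 0,"claw": 60},
  ],
)

```text
clock: 42.18
eef_pos: [0.6743, 0.0467, 0.1601]
ee_rot: [-0.281, 3.128, 0.0]
wrist_force: [0.4, 0.0, -0.4]
finger_gap: 0.06
grasp_force: 0.0
```

```bash
python3 - <<'E'
from h import *
st(); goto(672.4,47.3,94,.185+np.pi/2)
C=cal("wrist"); w,d=capture("wrist"); np.savez("w16.npz",im=w,d=d,K=C[0],R=C[1],t=C[2])
print(blobs("wrist",w,(0,150,60),(6,255,255),.098,C=C)[:2])
im,d=capture("top"); np.savez("top7.npz",im=im,d=d)
for n,u in [("white",(478,303)),("grey",(387,345)),("red",(387,300)),("green",(475,348)),("floor",(430,325))]:
    p=proj("top",[u[0]/1000,u[1]/1000,.019])[0].round().astype(int); print(n,p,im[p[1],p[0]],d[p[1],p[0]].round(3))
E
```

```text
{'clock': 42.183, 'eef_pos': [0.674, 0.047, 0.16], 'wrist_force': [0.357, 0.028, -0.385], 'finger_gap': 0.06, 'grasp_force': 0.0, 'joints': [-0.245, 0.503, 0.151, 1.438, -0.078, 1.205, 1.665]}
at [674.3  46.7 160.1] yaw 1.750 | lin [ 1.8  0.9 66.1] roll -0.006 j7 1.67 tilt 0.0011
[(831.8, 403.8, 299.0, 79.8, np.float64(0.801), [616, 428], 4893.5), (665.3, 45.7, 59.9, 33.8, np.float64(-0.137), [319, 263], 4241.0)]
white [215 280] [211 207 193] 1.139
grey [198 315] [141 133 123] 1.13
red [215 315] [151  80  51] 1.132
green [198 281] [ 54 148  73] 1.141
floor [206 299] [156 158 155] 1.149
```

All four stones are in the tray. Turning the isolator back on (clockwise).

Call:
carry_out(
  steps=[
    {"linear": [2,1,25],"roll": 0,"claw": 60},
    {"linear": [2,1,50],"roll": 0,"claw": 60},
    {"linear": [2,1,65],"roll": 0,"claw": 60},
    {"linear": [2,1,65],"roll": 0,"claw": 40},
    {"linear": [2,1,65],"roll": 0,"claw": 25},
  ],
  newtons=40,
)

```text
clock: 42.7
eef_pos: [0.6716, 0.0477, 0.094]
ee_rot: [0.282, -3.128, -0.0]
wrist_force: [0.9, 0.6, 2.0]
finger_gap: 0.0368
grasp_force: 0.0
```

Call:
carry_out(
  steps=[
    {"linear": [0,0,0],"roll": 0,"claw": 8},
    {"linear": [0,0,0],"roll": 0,"claw": 8},
    {"linear": [0,0,0],"roll": 0,"claw": 8},
    {"linear": [0,0,0],"roll": 0,"claw": 8},
    {"linear": [0,0,0],"roll": 0,"claw": 8},
  ],
)

```text
clock: 43.12
eef_pos: [0.6729, 0.0477, 0.0961]
ee_rot: [-0.282, 3.126, 0.0]
wrist_force: [-0.5, -0.0, 7.4]
finger_gap: 0.0134
grasp_force: 41.3
```

Call:
carry_out(
  steps=[
    {"linear": [0,0,0],"roll": 0.1,"claw": 8},
    {"linear": [0,0,0],"roll": 0.2,"claw": 8},
    {"linear": [0,0,0],"roll": 0.3,"claw": 8},
    {"linear": [0,0,0],"roll": 0.4,"claw": 8},
    {"linear": [0,0,0],"roll": 0.5,"claw": 8},
  ],
)

```text
clock: 43.53
eef_pos: [0.6729, 0.0472, 0.0961]
ee_rot: [0.508, 3.098, 0.0]
wrist_force: [-1.4, -2.5, 6.7]
finger_gap: 0.0129
grasp_force: 41.5
```

Call:
carry_out(
  steps=[
    {"linear": [0,0,0],"roll": 0.1,"claw": 8},
    {"linear": [0,0,0],"roll": 0.2,"claw": 8},
    {"linear": [0,0,0],"roll": 0.3,"claw": 8},
    {"linear": [0,0,0],"roll": 0.4,"claw": 8},
    {"linear": [0,0,0],"roll": 0.5,"claw": 8},
  ],
)

```text
clock: 43.95
eef_pos: [0.6726, 0.0468, 0.0961]
ee_rot: [1.259, 2.876, 0.0]
wrist_force: [-2.8, -2.4, 7.9]
finger_gap: 0.0131
grasp_force: 41.7
```

```bash
python3 - <<'E'
from h import *
st(); goto(672.4,47.3,94,.185); print(read_state()["moment"])
E
```

```text
{'clock': 43.95, 'eef_pos': [0.673, 0.047, 0.096], 'wrist_force': [-2.824, -2.388, 7.93], 'finger_gap': 0.013, 'grasp_force': 41.69, 'joints': [-0.386, 0.575, 0.345, 1.508, -0.208, 1.092, 0.748]}
at [672.6  46.8  96.1] yaw 0.746 | lin [0.5 0.2 2.1] roll 0.561 j7 0.75 tilt 0.0021
[-0.74233787  0.63614922  0.05737937]
```

Call:
carry_out(
  steps=[
    {"linear": [0,0,0],"roll": 0.1,"claw": 8},
    {"linear": [0,0,0],"roll": 0.2,"claw": 8},
    {"linear": [0,0,0],"roll": 0.3,"claw": 8},
    {"linear": [0,0,0],"roll": 0.4,"claw": 8},
    {"linear": [0,0,0],"roll": 0.5,"claw": 8},
  ],
)

```text
clock: 44.37
eef_pos: [0.6722, 0.0465, 0.0961]
ee_rot: [1.932, 2.476, 0.0]
wrist_force: [-5.5, -3.8, 10.7]
finger_gap: 0.013
grasp_force: 42.0
```

Call:
carry_out(
  steps=[
    {"linear": [0,0,0],"roll": 0.06,"claw": 8},
    {"linear": [0,0,0],"roll": 0.12,"claw": 8},
    {"linear": [0,0,0],"roll": 0.16,"claw": 8},
    {"linear": [0,0,0],"roll": 0.16,"claw": 8},
    {"linear": [0,0,0],"roll": 0.16,"claw": 8},
  ],
)

```text
clock: 44.78
eef_pos: [0.6721, 0.0465, 0.0962]
ee_rot: [2.114, 2.322, -0.001]
wrist_force: [-5.7, -5.7, 12.0]
finger_gap: 0.0135
grasp_force: 86.4
```

```bash
python3 - <<'E'
from h import *
st(); goto(672.4,47.3,94,.185); print(read_state()["moment"])
E
```

```text
{'clock': 44.783, 'eef_pos': [0.672, 0.047, 0.096], 'wrist_force': [-5.687, -5.734, 11.968], 'finger_gap': 0.014, 'grasp_force': 86.365, 'joints': [-0.481, 0.597, 0.48, 1.514, -0.293, 1.102, 0.155]}
at [672.1  46.5  96.2] yaw 0.094 | lin [0.7 0.3 2.2] roll -0.091 j7 0.15 tilt 0.0021
[-1.14124857  1.32357249  2.42548488]
```

Call:
carry_out(
  steps=[
    {"linear": [0,0,0],"roll": 0,"claw": 60},
    {"linear": [0,0,0],"roll": 0,"claw": 60},
    {"linear": [0,0,0],"roll": 0,"claw": 60},
    {"linear": [0,0,-40],"roll": 0,"claw": 60},
    {"linear": [0,0,-80],"roll": 0,"claw": 60},
  ],
)

```text
clock: 45.2
eef_pos: [0.6703, 0.0482, 0.1728]
ee_rot: [-2.115, -2.318, 0.006]
wrist_force: [2.4, 0.7, 0.8]
finger_gap: 0.0602
grasp_force: 0.0
```

Call:
carry_out(
  steps=[
    {"linear": [0,-35,-20],"roll": 0,"claw": 60},
    {"linear": [0,-70,-40],"roll": 0,"claw": 60},
    {"linear": [0,-90,-50],"roll": 0,"claw": 60},
    {"linear": [0,-90,-50],"roll": 0,"claw": 60},
    {"linear": [0,-90,-50],"roll": 0,"claw": 60},
  ],
)

```text
clock: 45.62
eef_pos: [0.5822, 0.0401, 0.2255]
ee_rot: [2.117, 2.321, 0.005]
wrist_force: [0.3, 0.2, -0.4]
finger_gap: 0.0601
grasp_force: 0.0
```

```bash
python3 - <<'E'
from h import *
st(); C=cal("wrist"); w,d=capture("wrist"); im,dt=capture("top"); s,ds=capture("side")
i0,i1=np.load("top0.npz")["im"],np.load("top1.npz")["im"]; s0=np.load("side0.npz")["im"]
df=lambda a,b,x0,y0,x1,y1: round(float(np.mean(cv2.absdiff(np.ascontiguousarray(a[y0:y1,x0:x1]),np.ascontiguousarray(b[y0:y1,x0:x1])))),1)
print("knob vs after-turn",df(im,i1,222,200,258,240),"vs start",df(im,i0,222,200,258,240))
print("side: isolator vs start",df(s,s0,332,220,372,260),"knob",df(s,s0,305,185,348,225))
print("iso red top-bar wrist",blobs("wrist",w,(0,170,110),(6,255,255),.098,C=C)[:3])
print("brk top",blobs("top",im,(0,0,120),(180,50,255),.061,roi=(378,235,412,285))[:1])
print("tray",[im[p[1],p[0]].tolist() for p in ((215,280),(198,315),(215,315),(198,281))])
for n,u in [("white",(478,303)),("grey",(387,345)),("red",(387,300)),("green",(475,348))]:
    p=proj("side",[u[0]/1000,u[1]/1000,.019])[0].round().astype(int); print(n,s[p[1],p[0]])
E
```

```text
{'clock': 45.617, 'eef_pos': [0.582, 0.04, 0.225], 'wrist_force': [0.327, 0.164, -0.434], 'finger_gap': 0.06, 'grasp_force': 0.0, 'joints': [-0.596, 0.276, 0.541, 1.646, -0.15, 1.259, 0.065]}
knob vs after-turn 0.9 vs start 9.6
side: isolator vs start 2.3 knob 24.7
iso red top-bar wrist [(768.2, 104.2, 84.0, 16.9, np.float64(-0.368), [555, 185], 1440.0), (671.1, 55.2, 62.0, 18.4, np.float64(-1.266), [438, 234], 1320.5), (650.8, 54.7, 32.8, 11.2, np.float64(-1.394), [414, 233], 524.5)]
brk top [(506.0, -168.2, 59.4, 31.6, np.float64(0.174), [396, 269], 244.0)]
tray [[209, 206, 191], [141, 133, 124], [149, 78, 50], [54, 147, 73]]
white [220 209 186]
grey [158 143 129]
red [171  91  51]
green [ 56 153  66]
```

```bash
python3 -c "
from bench import *
print(job_done())"
```

```text
the job is handed in; nothing more can be done
None
```

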